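Load the vial warmer and hook its drawer shut

TASK

Put the reagent vials into the vial warmer: swing up the hook that holds the drawer, pull the drawer right out to its stop, and move every reagent vial from the low white stand into a pocket of its own in the drawer's block, upright. Then push the drawer fully home and swing the hook back down until it rests over the stud and holds the drawer; leave the other things on the worktop where they are.

Things in the scene. Friction and masses are not known exactly. Their poses are not given: they have to be found in the camera images.
- warmer: vial warmer, fixed: white casing 150 mm deep, 245 wide, 102 high (chamber roof's underside at 90); drawer chamber, 170 mm wide, on the right as the robot sees it, control section on the left. Origin on the worktop under the middle of the chamber's front opening; +x points into the chamber, away from the robot (the drawer comes out towards -x), y left, z up. Place and yaw vary
- drawer (a joint): how far the drawer is out, m: 0 = home, front against the gasket; 0.110 = right out, at its stop. It slides along the warmer's -x, takes about 2 N to move and stays where it is left. It can move only while the hook is off the stud
- drawer_handle (a point): middle of the drawer's bar handle: a round steel bar 10 mm thick, 80 mm long along the warmer's y, 45 mm in front of the drawer's front and 70 mm above the worktop. The front's top edge is at 96 mm. It can be pinched from above, fingers before and behind the bar
- block (a point): centre of the drawer's six pockets at the height of their floors (27 mm above the worktop); moves with the drawer, axes as the warmer's. Pockets round, 25 mm wide, 20 mm deep, at x = -23 and +23 mm, y = -52, 0 and +52 mm from this point; the aluminium block's top is at z = +20 mm. With the drawer right out all pockets lie free in front of the chamber
- stud (a point): middle of the catch stud, a steel pin 10 mm thick that sticks out of the right edge of the drawer's front and moves with the drawer, 60 mm above the worktop
- hook (a joint): angle of the hook, rad: 0 = down, notch over the stud; grows as the grip swings up and back, to a stop at 1.9 (leaning back past upright). Stiff (1 N at the grip): it stays where it is left. Above 0.5 it is clear of the stud. With the drawer 4 to 20 mm out its lip lands on the stud; further out it drops behind the stud and bars the drawer's way home
- hook_hinge (a point): the hook's pivot on the chamber's right wall (warmer frame x = 40, y = -102, z = 60 mm: on the axis, level with the middle of the grip); the hook turns about the warmer's y axis through this point
- hook_grip (a point): middle of the black barrel grip at the hook's end, 90 mm from the pivot: 16 mm thick, 28 mm long along the warmer's y. At hook angle a it lies 90 mm * cos(a) in front of the pivot (warmer's -x) and 90 mm * sin(a) above it. Pinched on its end faces (fingers closing along the warmer's y) it can be led round an arc, turning between the pads
- vial0: reagent vial, a rigid bottle 53 mm tall, body 22 mm wide, with a ribbed screw cap 17 mm wide that takes up the top 15 mm; below the cap it widens to the shoulder, so grasp it by the cap. 30 g. Origin: centre of its underside, z up. Starts upright in one of the stand's wells, or is absent
- vial1: reagent vial, a rigid bottle 47 mm tall, body 22 mm wide, with a ribbed screw cap 17 mm wide that takes up the top 13 mm; below the cap it widens to the shoulder, so grasp it by the cap. 30 g. Origin: centre of its underside, z up. Starts upright in one of the stand's wells, or is absent
- vial2: reagent vial, a rigid bottle 41 mm tall, body 22 mm wide, with a ribbed screw cap 17 mm wide that takes up the top 11 mm; below the cap it widens to the shoulder, so grasp it by the cap. 30 g. Origin: centre of its underside, z up. Starts upright in one of the stand's wells, or is absent
- vial3: reagent vial, a rigid bottle 41 mm tall, body 22 mm wide, with a ribbed screw cap 17 mm wide that takes up the top 11 mm; below the cap it widens to the shoulder, so grasp it by the cap. 30 g. Origin: centre of its underside, z up. Starts upright in one of the stand's wells, or is absent
- vial4: reagent vial, a rigid bottle 37 mm tall, body 22 mm wide, with a ribbed screw cap 17 mm wide that takes up the top 10 mm; below the cap it widens to the shoulder, so grasp it by the cap. 30 g. Origin: centre of its underside, z up. Starts upright in one of the stand's wells, or is absent
- stand: low white vial stand, loose, 0.5 kg: a block 104 mm (x) by 156 mm (y), 20 mm high, with a grip lip at each y end (178 mm over all); lies left or right of the warmer. Origin: centre of its underside. Six round wells, 25 mm wide and 14 mm deep (floors 6 mm above its underside), at x = -23 and +23 mm, y = -52, 0 and +52 mm; some are empty
- tape: roll of masking tape lying flat, 70 mm wide, 19 mm high; bystander. Origin: centre of its underside
- timer: small lab timer, 46x56x63 mm, standing; bystander. Origin: centre of its underside
- marker: black marker pen, 19x120x19 mm, lying; bystander. Origin: centre of its underside
- fob: black key fob, 34x75x17 mm; bystander. Origin: centre of its underside
- tips: pipette tip box, 86x121x66 mm, fixed; lies on the other side of the warmer from the stand; bystander. Origin: centre of its underside

How it is judged:
By the outcome, as a careful person would: the job done as asked, in the order asked, and still so for the second after the job is handed in, with the robot touching nothing.
Of vial0, vial1, vial2, vial3, vial4 only 3 to 5 are there at a start; the rules pass over those that are not, and their reading is None.
At some moment in a run one of stand may be knocked a few centimetres aside while the robot is not near it.
It also fails if it takes over 210 s, if anything falls off the work surface, if the arm or the gripper's body presses on something with over 40 N, if the wrist force passes 120 N, or if a joint passes its speed limit or range.

ROBOT

A 6-joint arm with a two-finger parallel gripper is mounted at the origin on a cart in front of the work surface, level with it; the furniture and walls round the work are solid. World frame = base frame: x ahead of the robot, y to its left, z up, the work surface at z = 0. Lengths are in m, angles in rad, forces in N, time in s.
With the tool pointing down it reaches from about 0.375 to 0.9 m from the base axis. Payload 3.1 kg.
Tool frame: the origin (TCP) lies on the front face of the gripper's body, between the roots of the fingers; the fingertips stand 70 mm ahead of it and the grasp point (between the pads) lies 51 mm ahead of it; z points along the fingers, y is the line along which they close (so a half turn about z gives the same grasp; the last joint's range is limited). The gripper opens to 87 mm and grips with 3 to 60 N. Pads are 19 mm wide; open, the fingers measure 117 mm over their backs; the gripper's body (75 mm by 190 mm) begins 51 mm behind the grasp point.
Start: joints at [1.149, 0.527, 1.433, -0, 1.181, -0.178], TCP at [0.15, 0.607, 0.292] pointing down, gripper open.
Joint ranges: [-3.08, 3.08], [-0.75, 2.2], [0.22, 2.44], [-1.43, 4.57], [0, 2.65], [-2.85, 2.85]. Speed limits (rad/s): [2.79, 2.79, 3.14, 3.14, 3.14, 3.14].

INTERFACE

Orientations are given as a unit quaternion [x, y, z, w].
In Python, from rig import robot, cams, ticket gives the robot as it stands. The module is installed in compiled form; this text tells all that it offers.
- The arm moves only by the shell command python3 -m crank 'ROWS' [FORCE]. ROWS is JSON, a list of rows, each a list of 7 numbers: the shift along the tool's x, y, z in cm, then the turn, a rotation vector about the tool's x, y, z in rad, then the closure, from 0 (fully open) to 1 (shut). A call has 1 to 5 rows; each row shifts and turns the commanded pose from where the row before left it, along the tool's axes as they then stand; what a row does not reach is not made up. A row lasts 1/8 s, in which the tool goes at most 62.5 mm and 10.7 degrees, less where a joint would pass 70% of its speed; a pose out of reach is approached as far as the arm can. A call is refused whole if a number of a shift passes 6.25 or a number of a turn 0.188, either way. A call with a gripper value outside its range is refused whole. The fingers move at their own pace and stop on an object; FORCE is the grip in N (left out, the last holds). Time passes only in rows, so rows that do not move let the fingers close. It gives the time, the measured TCP pose, the force, the opening and the grip force at its end, in the units of the state.
- robot.get_obs(): the state, without advancing time (a new reading comes with each control period).
- cams.camera(name): name is "scene" or "top"; returns the picture (420x560x3 uint8, red, green, blue); there is no depth.
- cams.camera_info(name): a dict with "intrinsics" (3x3 intrinsics, pixels), "pose" (4x4, takes a point from camera to world coordinates). Camera axes: x right, y down, z forward; pixel columns grow to the right and rows downward; lengths in m; the calibration is good to about 2 mm. A picture is of the moment at which its call begins. camera_info takes no time and is no camera call.
- ticket.hand_in(): hands the job in; it is judged then, once.
The state is a dict: "time": time; "q": joint angles; "joint_velocities": joint speeds; "joint_torque": joint torques, N m; "position": TCP position; "tool_rot": TCP orientation; "ft_force": force on the tool from outside, world axes, zero at the start; "moment": the same for the moment, N m; "grip_width": finger opening in m; "grip_force": force on a finger pad.
Only numpy, scipy, OpenCV 4.12 (cv2) and the standard library are available. Lean on these libraries where they do the work, as an engineer would, in place of code of your own. Each camera call takes 0.05 s, during which the arm holds its last target. There are 200 camera calls.

## Working session

There is one attempt and no reset: what is moved stays moved. The work goes in short steps, Python scripts to look and compute and a shell command to move; the robot and the scene stay as the last step left them, time stands still between calls to the robot, and variables do not carry over. Pictures are saved under pics/ and viewed, at most 17 in all, crops included, and the job is handed in when it is done.

```bash
mkdir -p pics; python3 - <<'E'
from rig import robot,cams
import cv2,json
for n in("scene","top"):
    im=cams.camera(n); cv2.imwrite(f"pics/{n}0.png",im[:,:,::-1]); i=cams.camera_info(n); print(n,i)
print(robot.get_obs())
E
```

```text
scene {'intrinsics': array([[482.00146665,   0.        , 275.84422178],
       [  0.        , 482.00146665, 212.91061562],
       [  0.        ,   0.        ,   1.        ]]), 'pose': array([[ 0.51050204, -0.3202512 ,  0.7980143 , -0.43674325],
       [-0.85975135, -0.20593861,  0.46735094, -0.58325183],
       [ 0.01467226, -0.92467749, -0.38046849,  0.5519216 ],
       [ 0.        ,  0.        ,  0.        ,  1.        ]])}
top {'intrinsics': array([[494.36184169,   0.        , 274.94719069],
       [  0.        , 494.36184169, 214.85520951],
       [  0.        ,   0.        ,   1.        ]]), 'pose': array([[ 0.00464361, -0.98356652,  0.18048639,  0.25513313],
       [-0.99997578, -0.00550305, -0.00426136,  0.01613586],
       [ 0.00518455, -0.18046223, -0.98356825,  1.53066337],
       [ 0.        ,  0.        ,  0.        ,  1.        ]])}
{'time': 0.1, 'q': array([ 1.14950381e+00,  5.28380617e-01,  1.43372824e+00, -3.77911917e-05,
        1.18140065e+00, -1.78506472e-01]), 'joint_velocities': array([-2.04372081e-04, -1.23986860e-03, -2.16019277e-03, -6.56938357e-04,
       -7.18161682e-04,  7.86888039e-05]), 'joint_torque': array([-8.73440640e-04, -4.40984666e+01, -1.77150321e+01,  6.34458871e-02,
        5.33689745e-02, -3.79403457e-05]), 'position': array([0.15002866, 0.60620606, 0.29137941]), 'tool_rot': array([ 1.21087903e-01,  9.92641325e-01, -9.20811577e-04, -2.66448462e-04]), 'ft_force': array([ 0.47385829, -0.18662432, -0.15854287]), 'moment': array([ 0.01929405, -0.02716379, -0.01176622]), 'grip_force': 0.0, 'grip_width': 0.08681111794201771}
```

View pics/scene0.png

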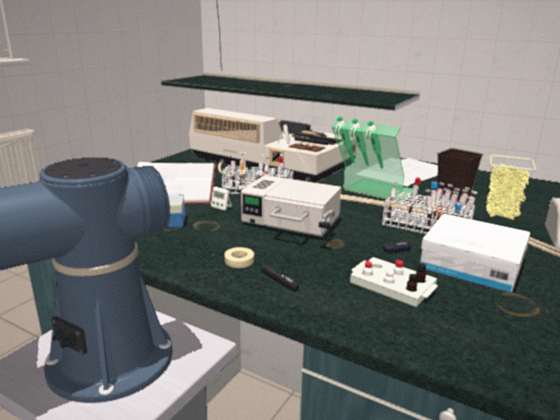

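View pics/top0.png

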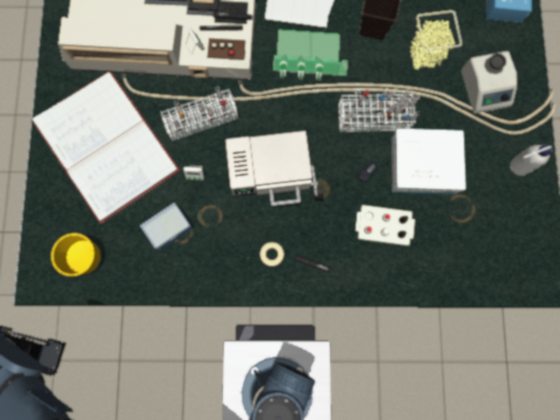

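The top view shows the warmer at about (270,162), with its handle at (285,197) and hook at (315,187), and the stand at (385,225). The tape is at (271,253) and the marker at (312,263). I'll zoom in for detail.

```bash
python3 - <<'E'
import cv2,numpy as np
t=cv2.imread("pics/top0.png");s=cv2.imread("pics/scene0.png")
a=cv2.resize(t[120:270,215:425],None,fx=3.8,fy=3.8,interpolation=cv2.INTER_CUBIC)
cv2.imwrite("pics/a.png",a)
b=cv2.resize(s[170:310,235:445],None,fx=3.8,fy=3.8,interpolation=cv2.INTER_CUBIC)
cv2.imwrite("pics/b.png",b)
E
```

```text
(no output)
```

View pics/a.png

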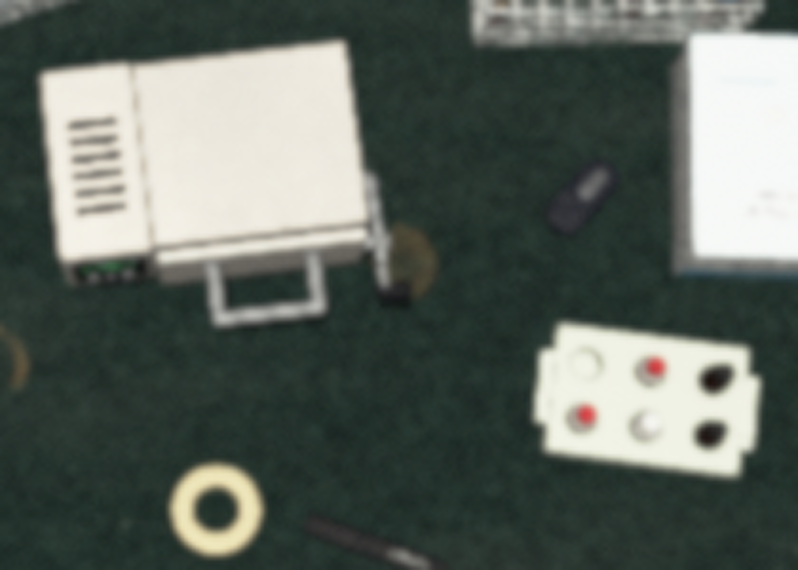

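View pics/b.png

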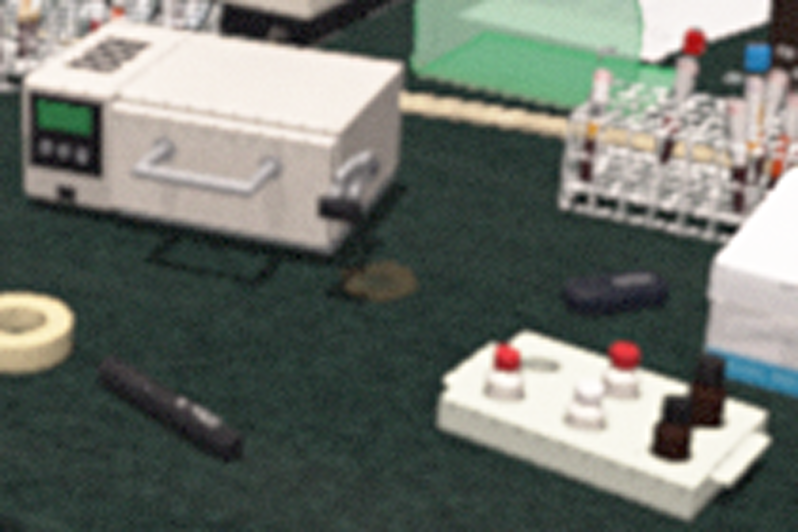

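The crops show five vials: red at (653,368) and (583,416), white at (647,425), black at (715,378) and (711,433). The well at (587,362) is empty. The handle bar runs from (218,322) to (325,312), and the hook grip is at (395,294). Next I'll turn these into positions.

```bash
cat > h.py <<'E'
import numpy as np
from rig import robot,cams
from scipy.spatial.transform import Rotation as R
np.set_printoptions(precision=4,suppress=True)
I={n:cams.camera_info(n) for n in("scene","top")}
def ray(n,p):
    K,T=I[n]["intrinsics"],I[n]["pose"]
    d=T[:3,:3]@np.linalg.solve(K,[p[0],p[1],1.]);return T[:3,3],d/np.linalg.norm(d)
def plane(n,p,z):
    o,d=ray(n,p);return o+d*(z-o[2])/d[2]
def tri(pt,ps):
    A=[];b=[]
    for n,p in(("top",pt),("scene",ps)):
        o,d=ray(n,p);M=np.eye(3)-np.outer(d,d);A.append(M);b.append(M@o)
    return np.linalg.lstsq(np.vstack(A),np.hstack(b),rcond=None)[0]
def proj(n,X):
    K,T=I[n]["intrinsics"],I[n]["pose"];c=K@(T[:3,:3].T@(np.asarray(X)-T[:3,3]));return c[:2]/c[2]
def go(g,yaw_y=None):
    """print tool-frame shift (cm) from current TCP to grasp point g (pointing down), and turn"""
    o=robot.get_obs();r=R.from_quat(o["tool_rot"])
    t=np.asarray(g,float)+[0,0,.051]
    if yaw_y is not None:
        # desired tool z down, tool y along angle yaw_y (mod pi)
        best=None
        for k in(0,np.pi):
            y=np.array([np.cos(yaw_y+k),np.sin(yaw_y+k),0]);z=np.array([0,0,-1.]);x=np.cross(y,z)
            rv=(r.inv()*R.from_matrix(np.c_[x,y,z])).as_rotvec()
            if best is None or np.linalg.norm(rv)<np.linalg.norm(best):best=rv
        print("turn",best)
    print("shift cm",r.inv().apply(t-o["position"])*100,"pos",o["position"],"w",o["grip_width"],"q",o["q"],"f",o["ft_force"],"t",o["time"])
E
cat > m.py <<'E'
from h import *
A=lambda u,v:((u+.5)/3.8-.5+215,(v+.5)/3.8-.5+120)
B=lambda u,v:((u+.5)/3.8-.5+235,(v+.5)/3.8-.5+170)
print("bar",plane("top",A(218,320),.07),plane("top",A(324,310),.07))
print("grip top",plane("top",A(396,293),.065), "tri",tri(A(396,291),B(342,206)))
for p in[(345,41),(40,72),(148,250),(366,229)]:print("roof",p,plane("top",A(*p),.102))
for n,a,b in[("redL",(585,415),(508,354)),("redM",(655,367),(625,351)),("white",(648,421),(588,387)),("blkF",(715,429),(678,405)),("blkB",(722,373),(713,364))]:
    print(n,tri(A(*a),B(*b)))
c=[plane("top",A(*p),.02) for p in[(559,323),(749,347),(740,476),(544,451)]]
print("stand",*c,np.mean(c,0))
for n,p in[("tape",(217,510)),("marker",(310,520)),("fob",(582,200)),("boxL",(673,272))]:print(n,plane("top",A(*p),.01))
print("boxtop",tri(A(690,257),B(712,262)))
E
python3 m.py
```

```text
bar [0.5569 0.0189 0.07  ] [ 0.5655 -0.0653  0.07  ]
grip top [ 0.5808 -0.1232  0.065 ] tri [ 0.5834 -0.1255  0.0665]
roof (345, 41) [ 0.7783 -0.0813  0.102 ]
roof (40, 72) [0.7508 0.1615 0.102 ]
roof (148, 250) [0.6058 0.0738 0.102 ]
roof (366, 229) [ 0.6237 -0.0968  0.102 ]
redL [ 0.4878 -0.2787  0.0432]
redM [ 0.5271 -0.3363  0.0438]
white [ 0.4836 -0.3297  0.0385]
blkF [ 0.4764 -0.382   0.0461]
blkB [ 0.5209 -0.3881  0.053 ]
stand [ 0.5663 -0.2612  0.02  ] [ 0.5471 -0.4166  0.02  ] [ 0.4407 -0.4045  0.02  ] [ 0.4602 -0.2461  0.02  ] [ 0.5036 -0.3321  0.02  ]
tape [0.4119 0.0189 0.01  ]
marker [ 0.4042 -0.0566  0.01  ]
fob [ 0.6736 -0.2851  0.01  ]
boxL [ 0.6122 -0.359   0.01  ]
boxtop [ 0.6109 -0.3607  0.0742]
```

Positions from the two views agree with the known geometry:

| Item | Position (m) | Yaw (rad) |
|---|---|---|
| Warmer origin | (.619, -.017) | .107 |
| Handle bar | (.561, -.023) | – |
| Hook grip | (.581, -.1235) | – |
| Stand centre | (.5036, -.332) | -.123 |

Black back is vial0, black front is vial1, the reds are vial2 and vial3, and white is vial4. I'll do the turn first, then transit.

```bash
python3 -m crank '[[0,0,0,0,0,-0.175,0.4],[0,0,0,0,0,-0.175,0.4],[0,0,0,0,0,0,0.45]]' 20; python3 -c "
from h import *
go([.581,-.1235,.17],np.pi/2+.107)"
```

```text
time: 0.48
position: [0.1501, 0.6064, 0.2917]
tool_rot: [-0.053, 0.999, -0.0, -0.0]
ft_force: [0.2, 0.5, -1.2]
grip_width: 0.0648
grip_force: 0.0
turn [-0.0009 -0.0006 -0.0019]
shift cm [-35.1981 -77.1029   7.1249] pos [0.1501 0.6064 0.2917] w 0.06481262299478284 q [ 1.1495  0.528   1.4333  0.0001  1.1814 -0.5264] f [ 0.1702  0.4937 -1.1725] t 0.475
```

```bash
python3 -m crank '[[-2.5,-5.5,0,0,0,0,0.45],[-2.5,-5.5,0,0,0,0,0.45],[-2.5,-5.5,0,0,0,0,0.45],[-2.5,-5.5,0,0,0,0,0.45],[-2.5,-5.5,0,0,0,0,0.45]]'; python3 -m crank '[[-2.5,-5.5,0,0,0,0,0.45],[-2.5,-5.5,0,0,0,0,0.45],[-2.5,-5.5,0,0,0,0,0.45],[-2.5,-5.5,0,0,0,0,0.45],[-2.5,-5.5,0,0,0,0,0.45]]';python3 -m crank '[[-2.5,-5.5,0,0,0,0,0.45],[-2.5,-5.5,0,0,0,0,0.45],[-2.5,-5.5,0,0,0,0,0.45],[-0.2,-0.1,3,0,0,0,0.45],[0,0,4,0,0,0,0.45]]';  python3 -c "
from h import *
go([.581,-.1235,.069],np.pi/2+.107)"
```

```text
time: 1.1
position: [0.3047, 0.345, 0.2924]
tool_rot: [-0.052, 0.999, 0.0, 0.0]
ft_force: [0.7, -0.6, 1.1]
grip_width: 0.0478
grip_force: 0.0
time: 1.72
position: [0.4585, 0.0847, 0.2924]
tool_rot: [-0.052, 0.999, 0.0, 0.0]
ft_force: [1.6, 0.6, -0.5]
grip_width: 0.0474
grip_force: 0.0
time: 2.35
position: [0.5532, -0.0718, 0.2221]
tool_rot: [-0.051, 0.999, -0.001, 0.002]
ft_force: [-0.3, -1.0, -0.5]
grip_width: 0.0481
grip_force: 0.0
turn [-0.0013  0.0031 -0.0053]
shift cm [-2.2093 -5.4136 10.2255] pos [ 0.5532 -0.0718  0.2221] w 0.048128588216504536 q [-0.3294  0.5303  1.673   0.0001  0.9349 -2.002 ] f [-0.2631 -0.9797 -0.4718] t 2.35
```

```bash
python3 -m crank '[[-2.2,-5.4,0,0,0,0,0.45],[0,0,4,0,0,0,0.45],[0,0,2,0,0,0,0.45],[0,0,0,0,0,0,0.45]]';  python3 - <<'E'
from h import *
import cv2
go([.581,-.1235,.069],np.pi/2+.107)
s=cams.camera("scene");t=cams.camera("top")
a=cv2.resize(s[170:270,270:410],None,fx=4,fy=4,interpolation=cv2.INTER_CUBIC)
b=cv2.resize(t[140:240,250:350],None,fx=4,fy=4,interpolation=cv2.INTER_CUBIC)
cv2.imwrite("pics/c.png",np.hstack([a[:,:400],b])[:,:,::-1])
E
```

```text
time: 2.85
position: [0.5784, -0.1213, 0.1604]
tool_rot: [-0.052, 0.999, 0.001, -0.002]
ft_force: [-0.5, 0.5, -0.1]
grip_width: 0.0479
grip_force: 0.0
turn [ 0.0022 -0.004  -0.0025]
shift cm [-0.2475 -0.255   4.0381] pos [ 0.5784 -0.1213  0.1604] w 0.04794647953174252 q [-0.3956  0.6595  1.6253  0.0001  0.8614 -2.0709] f [-0.5114  0.4594 -0.1232] t 2.85
```

View pics/c.png

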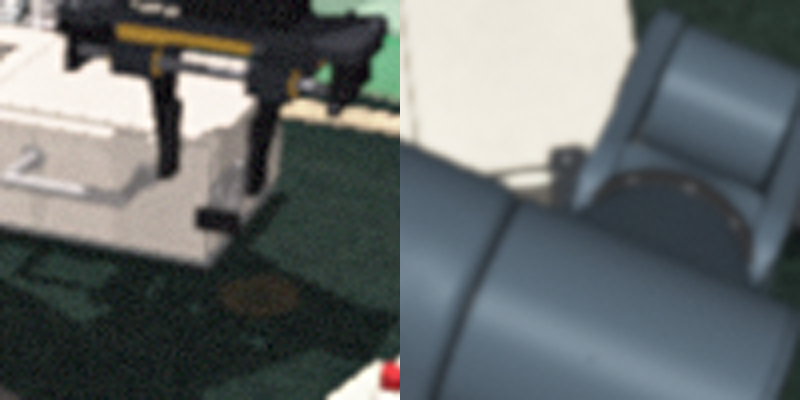

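The scene view shows the finger tips at (165,175) and (257,190) in the crop, straddling the grip at (218,215). I'll descend and close.

```bash
python3 -m crank '[[-0.25,-0.25,2,0,0,0,0.45],[0,0,2,0,0,0,0.45],[0,0,0,0,0,0,0.45]]' 12;  python3 -m crank '[[0,0,0,0,0,0,0.7],[0,0,0,0,0,0,0.8],[0,0,0,0,0,0,0.9],[0,0,0,0,0,0,0.9]]' 12; python3 -c "
from h import *
go([.581,-.1235,.069],np.pi/2+.107)"
```

```text
time: 3.32
position: [0.5816, -0.1234, 0.1208]
tool_rot: [-0.053, 0.999, 0.001, -0.001]
ft_force: [-0.0, 0.1, -0.0]
grip_width: 0.0479
grip_force: 0.0
time: 3.82
position: [0.5829, -0.1246, 0.1229]
tool_rot: [-0.054, 0.999, -0.001, 0.001]
ft_force: [0.8, -2.8, 1.1]
grip_width: 0.0276
grip_force: 12.0
turn [-0.0019  0.0014  0.0008]
shift cm [0.1725 0.1319 0.2866] pos [ 0.5829 -0.1246  0.1229] w 0.02762649431108296 q [-0.3976  0.7209  1.6333 -0.0014  0.7853 -2.0752] f [ 0.848  -2.8406  1.1251] t 3.825
```

```bash
python3 -m crank '[[-0.28,0,-2.23,0,0,0,0.9],[-0.82,0,-2.09,0,0,0,0.9],[-1.31,0,-1.82,0,0,0,0.9],[-1.72,0,-1.44,0,0,0,0.9],[0,0,0,0,0,0,0.9]]' 12;  python3 -m crank '[[-2.02,0,-0.97,0,0,0,0.9],[-2.2,0,-0.44,0,0,0,0.9],[-1.8,0,0.05,0,0,0,0.9],[0,0,0,0,0,0,0.9]]' 12; python3 -c "
from h import *
go([.581,-.1235,.069],np.pi/2+.107)"
```

```text
time: 4.45
position: [0.6249, -0.1194, 0.199]
tool_rot: [-0.054, 0.999, -0.001, 0.002]
ft_force: [0.9, -2.0, 1.1]
grip_width: 0.0278
grip_force: 12.0
time: 4.95
position: [0.6833, -0.1124, 0.2112]
tool_rot: [-0.054, 0.999, 0.0, -0.0]
ft_force: [1.4, 0.8, 1.6]
grip_width: 0.0279
grip_force: 12.0
turn [ 0.0009 -0.0001  0.0007]
shift cm [10.2861 -0.0142  9.1182] pos [ 0.6833 -0.1124  0.2112] w 0.027884282458331217 q [-0.3243  0.7065  1.3188  0.0009  1.1167 -2.0032] f [1.4392 0.8181 1.5535] t 4.95
```

```bash
python3 -m crank '[[0,0,0,0,0,0,0.4],[0,0,0,0,0,0,0.4],[0,0,-2,0,0,0,0.5],[0,0,-3,0,0,0,0.6],[0,0,0,0,0,0.17,0.6]]' 20;  python3 -m crank '[[0,0,0,0,0,0.175,0.6],[0,0,0,0,0,0.175,0.6],[0,0,0,0,0,0.175,0.6],[0,0,0,0,0,0.175,0.6],[0,0,0,0,0,0.175,0.6]]' ;python3 -m crank '[[0,0,0,0,0,0.175,0.6],[0,0,0,0,0,0.175,0.6],[0,0,0,0,0,0.175,0.6],[0,0,0,0,0,0.175,0.6],[0,0,0,0,0,0,0.6]]' ; python3 -c "
from h import *
go([.5615,-.0235,.13],.107)"
```

```text
time: 5.58
position: [0.6841, -0.1135, 0.2647]
tool_rot: [0.034, 0.999, -0.001, 0.003]
ft_force: [0.1, -0.5, -0.5]
grip_width: 0.0362
grip_force: 0.0
time: 6.2
position: [0.6825, -0.113, 0.2614]
tool_rot: [0.455, 0.891, -0.0, -0.001]
ft_force: [-0.3, -0.5, 1.0]
grip_width: 0.035
grip_force: 0.0
time: 6.82
position: [0.6826, -0.113, 0.2614]
tool_rot: [0.73, 0.684, -0.0, -0.0]
ft_force: [-0.4, -0.4, 0.8]
grip_width: 0.0352
grip_force: 0.0
turn [-0.0009 -0.0002 -0.1723]
shift cm [  8.1437 -12.6652   8.0567] pos [ 0.6826 -0.113   0.2614] w 0.03519585103045585 q [-0.3252  0.6516  1.2784 -0.0001  1.2125 -0.2598] f [-0.4332 -0.4067  0.7582] t 6.825
```

```bash
python3 -m crank '[[0,0,0,0,0,-0.172,0.65],[0,0,0,0,0,0,0.65]]' 20;  python3 -c "
from h import *
go([.5615,-.0235,.13],.107)"
```

```text
time: 7.08
position: [0.6829, -0.113, 0.2615]
tool_rot: [0.669, 0.743, -0.0, -0.0]
ft_force: [0.4, -0.4, -0.5]
grip_width: 0.031
grip_force: 0.0
turn [-0.0005 -0.0002 -0.0018]
shift cm [ 10.1728 -11.1321   8.0597] pos [ 0.6829 -0.113   0.2615] w 0.031008538884627086 q [-0.325   0.6518  1.2778 -0.      1.2125 -0.4302] f [ 0.3896 -0.4301 -0.4956] t 7.075
```

```bash
python3 -m crank '[[3.4,-3.7,0,0,0,0,0.65],[3.4,-3.7,0,0,0,0,0.65],[3.4,-3.7,0,0,0,0,0.65],[0,0,4,0,0,0,0.65],[0,0,0,0,0,0,0.65]]' 20;  python3 - <<'E'
from h import *
import cv2
go([.5615,-.0235,.07],.107)
s=cams.camera("scene");t=cams.camera("top")
a=cv2.resize(s[160:260,240:380],None,fx=4,fy=4,interpolation=cv2.INTER_CUBIC)
cv2.imwrite("pics/d.png",a[:,:,::-1])
E
```

```text
time: 7.7
position: [0.5602, -0.0225, 0.2199]
tool_rot: [0.669, 0.743, -0.001, -0.003]
ft_force: [0.6, 0.1, 1.2]
grip_width: 0.0305
grip_force: 0.0
turn [-0.0055 -0.0019 -0.0024]
shift cm [-0.1362  0.1727  9.893 ] pos [ 0.5602 -0.0225  0.2199] w 0.030513003113501084 q [-0.2393  0.5391  1.6623 -0.0001  0.946  -0.3438] f [0.6126 0.1391 1.2039] t 7.7
```

View pics/d.png

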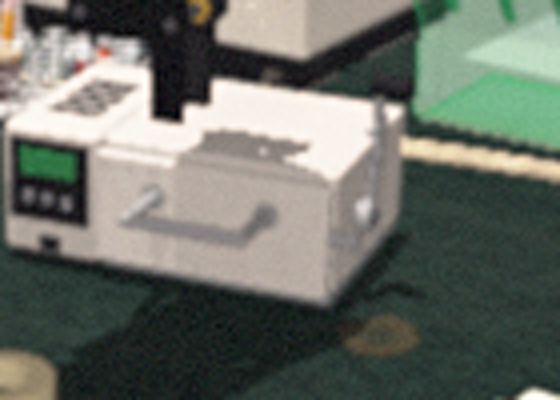

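The hook is upright, leaning back, with its grip at (385,80) in the crop. The fingers at (165,110) are above the bar. I'll descend onto it.

```bash
python3 -m crank '[[-0.1,0.15,4,0,0,0,0.65],[0,0,3,0,0,0,0.65],[0,0,2.8,0,0,0,0.65],[0,0,0,0,0,0,0.65]]' 25;  python3 -m crank '[[0,0,0,0,0,0,0.8],[0,0,0,0,0,0,1],[0,0,0,0,0,0,1],[0,0,0,0,0,0,1]]'; python3 -c "
from h import *
go([.5615,-.0235,.07],.107)"
```

```text
time: 8.3
position: [0.564, -0.0245, 0.1229]
tool_rot: [0.669, 0.743, -0.0, -0.001]
ft_force: [-0.1, 0.3, 0.2]
grip_width: 0.0306
grip_force: 0.0
time: 8.8
position: [0.5621, -0.0242, 0.1247]
tool_rot: [0.668, 0.744, -0.002, -0.001]
ft_force: [-6.0, -2.0, 5.3]
grip_width: 0.0092
grip_force: 25.0
turn [-0.0037  0.0003 -0.0005]
shift cm [ 0.0802 -0.0503  0.3713] pos [ 0.5621 -0.0242  0.1247] w 0.009160026288028488 q [-0.241   0.6903  1.7163 -0.0024  0.7384 -0.3458] f [-5.9661 -2.0301  5.2573] t 8.8
```

```bash
python3 -m crank '[[0,-2,0,0,0,0,1],[0,-3,0,0,0,0,1],[0,-3,0,0,0,0,1],[0,-2.2,0,0,0,0,1],[0,0,0,0,0,0,1]]' 25;  python3 -m crank '[[0,-0.5,0,0,0,0,1],[0,-0.4,0,0,0,0,1],[0,0,0,0,0,0,1]]'; python3 -c "
from h import *
go([.5615,-.0235,.07],.107)"
```

```text
time: 9.43
position: [0.4625, -0.0364, 0.1247]
tool_rot: [0.668, 0.744, -0.0, 0.002]
ft_force: [0.1, -6.7, 0.6]
grip_width: 0.0094
grip_force: 25.0
time: 9.8
position: [0.4557, -0.0373, 0.1247]
tool_rot: [0.669, 0.744, 0.001, 0.004]
ft_force: [1.4, -7.0, 1.9]
grip_width: 0.009
grip_force: 25.0
turn [ 0.0059  0.0041 -0.0008]
shift cm [ 0.2486 10.6612  0.4312] pos [ 0.4557 -0.0373  0.1247] w 0.009022803366749092 q [-0.3261  0.6132  1.9882 -0.0025  0.533  -0.4302] f [ 1.4104 -6.9916  1.9361] t 9.8
```

```bash
python3 -m crank '[[0,-0.4,0,0,0,0,1],[0,-0.3,0,0,0,0,1],[0,0,0,0,0,0,1]]';python3 -m crank '[[0,-0.4,0,0,0,0,1],[0,-0.3,0,0,0,0,1],[0,0,0,0,0,0,1]]'
```

```text
time: 10.18
position: [0.4519, -0.0378, 0.1247]
tool_rot: [0.669, 0.743, 0.003, 0.006]
ft_force: [8.5, -0.7, -2.9]
grip_width: 0.0092
grip_force: 25.0
time: 10.55
position: [0.4509, -0.038, 0.1248]
tool_rot: [0.671, 0.742, 0.008, 0.012]
ft_force: [22.5, 12.9, -13.5]
grip_width: 0.0091
grip_force: 25.1
```

```bash
python3 -m crank '[[0,0.3,0,0,0,0,0.65],[0,0,0,0,0,0,0.6],[0,0,-3,0,0,0,0.6],[0,0,-5,0,0,0,0.6],[0,0,-5,0,0,-0.17,0.6]]' 20; python3 -m crank '[[0,0,0,0,0,-0.168,0.5],[0,0,0,0,0,-0.168,0.5],[0,0,0,0,0,-0.168,0.5],[0,0,0,0,0,-0.168,0.5],[0,0,0,0,0,-0.168,0.5]]';python3 -m crank '[[0,-5,0,0,0,-0.168,0.5],[0,-5,0,0,0,-0.165,0.5],[0,-5,0,0,0,0,0.5],[0,-5,0,0,0,0,0.5],[0,-5,0,0,0,0,0.5]]'; python3 - <<'E'
from h import *
import cv2
go([.5,-.33,.15],np.pi/2-.123)
t=cams.camera("top")
cv2.imwrite("pics/t1.png",t[:,:,::-1])
a=cv2.resize(t[130:265,215:425],None,fx=3.8,fy=3.8,interpolation=cv2.INTER_CUBIC)
cv2.imwrite("pics/e.png",a[:,:,::-1])
E
```

```text
time: 11.18
position: [0.4411, -0.036, 0.2548]
tool_rot: [0.602, 0.799, -0.0, -0.002]
ft_force: [1.5, -0.3, 0.0]
grip_width: 0.0344
grip_force: 0.0
time: 11.8
position: [0.4412, -0.036, 0.2536]
tool_rot: [0.223, 0.975, 0.0, -0.001]
ft_force: [-0.0, 0.5, 0.1]
grip_width: 0.044
grip_force: 0.0
time: 12.42
position: [0.3862, -0.2755, 0.2537]
tool_rot: [0.067, 0.998, 0.001, -0.0]
ft_force: [1.7, 0.7, 0.1]
grip_width: 0.0435
grip_force: 0.0
turn [ 0.0019 -0.001  -0.0119]
shift cm [-12.0126  -3.883    5.2516] pos [ 0.3862 -0.2755  0.2537] w 0.043461973859062406 q [-0.8561  0.3856  1.8421  0.0009  0.9159 -2.2925] f [1.6815 0.6708 0.1428] t 12.425
```

View pics/e.png

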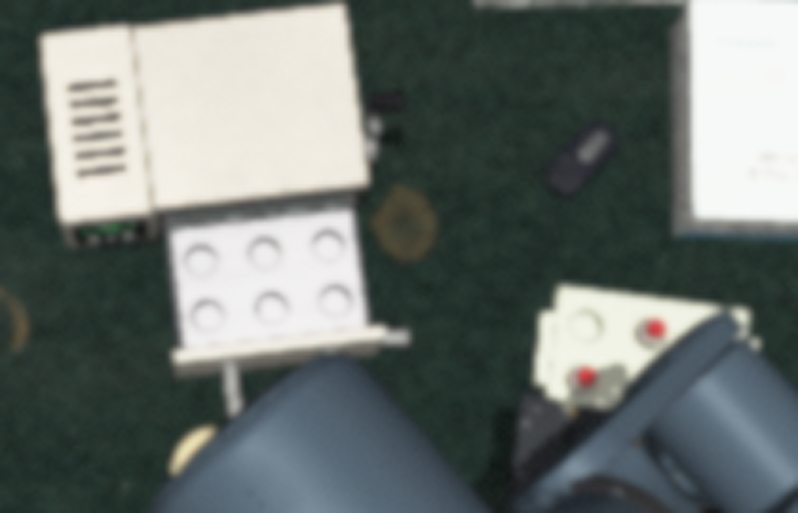

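The drawer is out and all six pockets are visible, at crop (202,258), (265,251), (329,245), (207,316), (271,308) and (335,300). The stand hasn't moved. I'll fit the pocket grid.

```bash
python3 - <<'E'
from h import *
import cv2
t=cv2.imread("pics/t1.png")
g=cv2.cvtColor(t,cv2.COLOR_BGR2GRAY)
u=cv2.resize(g[130:265,215:425],None,fx=8,fy=8,interpolation=cv2.INTER_CUBIC)[520:1000,330:780]*1
u=u[:, :]
def fit(P,x0=(-.023,.023)):
    M=[[x,y] for x in(.023,-.023) for y in(.052,0,-.052)]
    M=np.array(M);P=np.array(P)[:,:2];c=P.mean(0);H=M.T@(P-c);U,_,V=np.linalg.svd(H);Rr=V.T@U.T
    return c,np.arctan2(Rr[1,0],Rr[0,0]),np.round(((P-c)@Rr-M)*1000,1)
A=lambda p:((p[0]+.5)/3.8-.5+215,(p[1]+.5)/3.8-.5+130)
px=[(202,258),(265,251),(329,245),(207,316),(271,308),(335,300)]
print(*fit([plane("top",A(p),.047) for p in px]))
# block corners
c=[plane("top",A(p),.047) for p in[(172,228),(353,208),(366,328),(181,349)]];print(c,np.mean(c,0))
v=cv2.resize(g[130:265,215:425],None,fx=10,fy=10,interpolation=cv2.INTER_CUBIC)[520:960,400:1000]
cv2.imwrite("pics/f.png",cv2.convertScaleAbs(cv2.normalize(v.astype(np.float32).clip(120,255),None,0,255,cv2.NORM_MINMAX)))
E
```

```text
[ 0.5639 -0.0216] 0.11599193716532219 [[ 0.6 -0.9]
 [ 0.7 -0.1]
 [-0.  -0.2]
 [-1.3  0.3]
 [-0.4  0.4]
 [ 0.4  0.5]]
[array([0.6061, 0.0564, 0.047 ]), array([ 0.6236, -0.0904,  0.047 ]), array([ 0.5246, -0.1002,  0.047 ]), array([0.5067, 0.0482, 0.047 ])] [ 0.5653 -0.0215  0.047 ]
```

View pics/f.png

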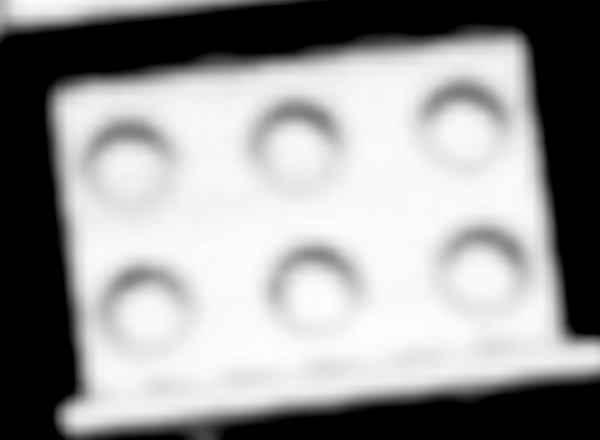

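Rims in this crop (scale 10) are centred near (130,163), (296,146), (463,126), (146,308), (315,290) and (483,271). I'll refit from these and get the stand grid.

```bash
cat >> h.py <<'E'
GRID=np.array([[x,y] for x in(.023,-.023) for y in(.052,0,-.052)])
def fit(P,M=GRID):
    P=np.array(P)[:,:2];M=np.asarray(M);c=P.mean(0);m=M.mean(0);U,_,V=np.linalg.svd((M-m).T@(P-c));Q=V.T@U.T
    return c-Q@m,np.arctan2(Q[1,0],Q[0,0]),np.round(((P-c)@Q-(M-m))*1000,1)
def wells(c,yaw):
    Q=np.array([[np.cos(yaw),-np.sin(yaw)],[np.sin(yaw),np.cos(yaw)]]);return c+GRID@Q.T
E
python3 - <<'E'
from h import *
A=lambda p:((p[0]+400.5)/10-.5+215,(p[1]+520.5)/10-.5+130)
px=[(130,163),(296,146),(463,126),(146,308),(315,290),(483,271)]
c,y,r=fit([plane("top",A(p),.047) for p in px]);print(c,y,r);print(wells(c,y))
A=lambda p:((p[0]+.5)/3.8-.5+215,(p[1]+.5)/3.8-.5+120)
# order: empty, redM, blkB, redL, white, blkF
tops=[.02,.047,.059,.047,.043,.053]
px=[(587,362),(655,367),(722,373),(585,415),(648,421),(715,429)]
c,y,r=fit([plane("top",A(p),z) for p,z in zip(px,tops)]);print(c,y,r);print(wells(c,y))
E
```

```text
[ 0.5637 -0.0213] 0.11943644280512232 [[-0.  -0.4]
 [-0.5  0.3]
 [-0.1  0.5]
 [ 0.4 -0.2]
 [ 0.1 -0.2]
 [ 0.1  0.1]]
[[ 0.5803  0.0331]
 [ 0.5865 -0.0185]
 [ 0.5927 -0.0702]
 [ 0.5347  0.0276]
 [ 0.5408 -0.024 ]
 [ 0.547  -0.0756]]
[ 0.5032 -0.3295] -0.13732839315360665 [[ 1.1 -2. ]
 [-0.9  0. ]
 [-0.6  1.1]
 [-1.7 -0.4]
 [ 1.4  0.3]
 [ 0.7  0.9]]
[[ 0.5331 -0.2811]
 [ 0.526  -0.3326]
 [ 0.5188 -0.3841]
 [ 0.4875 -0.2748]
 [ 0.4804 -0.3263]
 [ 0.4733 -0.3778]]
```

```bash
cat >> h.py <<'E'
SC,SY=np.array([.504,-.332]),-.13
BC,BY=np.array([.5638,-.0214]),.115
TOP=[None,.047,.059,.047,.043,.053];CAP=[None,.011,.015,.011,.010,.013]
def vial(i,dz=0):
    print("->well",i); w=wells(SC,SY)[i]; go([*w,TOP[i]-CAP[i]+.0015+.019+dz],np.pi/2+SY)
def pocket(j,i,dz=0):
    print("->pocket",j); w=wells(BC,BY)[j]; go([*w,TOP[i]-.006+.027-CAP[i]+.0015+.019+dz],np.pi/2+BY)
E
python3 -c "
from h import *
vial(2,.05)"
```

```text
->well 2
turn [-0.0061  0.0029 -0.007 ]
shift cm [-14.5657  -8.4407   8.9673] pos [ 0.3871 -0.2825  0.2542] w 0.043085475461551094 q [-0.8628  0.3885  1.8343 -0.0032  0.9125 -2.2946] f [ 0.0281 -5.0945  0.8906] t 12.475
```

```bash
python3 -m crank '[[-4.8,-2.8,0,0,0,0,0.53],[-4.8,-2.8,0,0,0,0,0.55],[-4.9,-2.8,0,0,0,0,0.57],[0,0,4.5,0,0,0,0.57],[0,0,4,0,0,0,0.57]]' 12; python3 -m crank '[[0,0,0,0,0,0,0.57]]'; python3 - <<'E'
from h import *
import cv2
vial(2)
s=cams.camera("scene")
a=cv2.resize(s[200:320,330:470],None,fx=4,fy=4,interpolation=cv2.INTER_CUBIC)
cv2.imwrite("pics/g.png",a[:,:,::-1])
E
```

```text
time: 13.1
position: [0.5198, -0.3768, 0.1674]
tool_rot: [0.067, 0.998, 0.001, -0.0]
ft_force: [0.5, -0.7, -0.9]
grip_width: 0.0377
grip_force: 0.0
time: 13.22
position: [0.5176, -0.3749, 0.1651]
tool_rot: [0.067, 0.998, 0.004, -0.004]
ft_force: [-0.1, -0.1, 0.3]
grip_width: 0.0375
grip_force: 0.0
->well 2
turn [ 0.0069 -0.008  -0.0045]
shift cm [-0.4412 -1.1588  4.9504] pos [ 0.5176 -0.3749  0.1651] w 0.03753562635853606 q [-0.8015  0.7041  1.4908  0.0005  0.9572 -2.2381] f [-0.1304 -0.1112  0.3266] t 13.225
```

View pics/g.png

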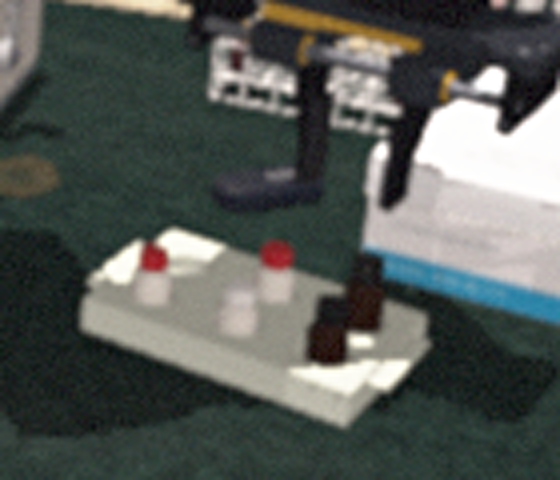

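The fingers are above the back black vial, whose cap is at (365,270) in the crop, about 1 cm left of it. I'll correct, descend and grip.

```bash
python3 -m crank '[[-0.4,-1.15,0,0,0,0,0.57],[0,0,2.5,0,0,0,0.57],[0,0,1.5,0,0,0,0.57],[0,0,0,0,0,0,0.57]]' 12; python3 -c "
from h import *
vial(2)"
```

```text
time: 13.78
position: [0.5219, -0.3897, 0.1285]
tool_rot: [0.067, 0.998, 0.0, -0.0]
ft_force: [-0.6, 0.7, -0.2]
grip_width: 0.0375
grip_force: 0.0
->well 2
turn [ 0.0006 -0.0008 -0.0047]
shift cm [0.2239 0.2878 1.2971] pos [ 0.5219 -0.3897  0.1285] w 0.037536551035230306 q [-0.8126  0.7658  1.4799 -0.      0.8969 -2.2487] f [-0.6392  0.661  -0.2319] t 13.775
```

```bash
python3 -m crank '[[0.2,0.25,1.2,0,0,0,0.57],[0,0,0,0,0,0,0.57],[0,0,0,0,0,0,0.57]]' 12; python3 -c "
from h import *
vial(2)";python3 -m crank '[[0,0,0,0,0,0,0.7],[0,0,0,0,0,0,0.85],[0,0,0,0,0,0,0.95],[0,0,0,0,0,0,0.95]]' 12; python3 -c "
from h import *
vial(2)"
```

```text
time: 14.15
position: [0.5207, -0.3869, 0.1169]
tool_rot: [0.067, 0.998, -0.0, 0.0]
ft_force: [0.2, 0.6, -0.0]
grip_width: 0.0374
grip_force: 0.0
->well 2
turn [-0.0003  0.0003 -0.0043]
shift cm [0.0662 0.0294 0.1377] pos [ 0.5207 -0.3869  0.1169] w 0.037433882396516543 q [-0.811   0.7794  1.4924 -0.      0.8694 -2.2475] f [ 0.1752  0.5732 -0.03  ] t 14.15
time: 14.65
position: [0.5206, -0.387, 0.1168]
tool_rot: [0.067, 0.998, -0.0, 0.0]
ft_force: [0.1, -0.0, 0.5]
grip_width: 0.0163
grip_force: 11.9
->well 2
turn [-0.0002  0.0002 -0.0045]
shift cm [0.0559 0.0384 0.1301] pos [ 0.5206 -0.387   0.1168] w 0.0163290842409987 q [-0.8112  0.7795  1.4924 -0.      0.8694 -2.2475] f [ 0.1109 -0.0268  0.548 ] t 14.65
```

```bash
python3 -m crank '[[0,0,-2,0,0,0,0.95],[0,0,-4.5,0,0,0,0.95],[0,0,-4.5,0,0,-0.125,0.95],[0,0,0,0,0,-0.12,0.95],[0,0,0,0,0,0,0.95]]' 15; python3 -c "
from h import *
pocket(0,2,.03)"
```

```text
time: 15.28
position: [0.5206, -0.3869, 0.2286]
tool_rot: [-0.055, 0.999, -0.001, 0.001]
ft_force: [-0.2, 0.3, -0.4]
grip_width: 0.0166
grip_force: 14.9
->pocket 0
turn [-0.0016  0.0013 -0.0058]
shift cm [-10.5347  41.0862   6.1586] pos [ 0.5206 -0.3869  0.2286] w 0.016609329653123363 q [-0.8111  0.6303  1.43    0.0001  1.0793 -2.4911] f [-0.2113  0.254  -0.4462] t 15.275
```

```bash
python3 -m crank '[[-1.5,5.8,0,0,0,0,0.95],[-1.5,5.9,0,0,0,0,0.95],[-1.5,5.9,0,0,0,0,0.95],[-1.5,5.9,0,0,0,0,0.95],[-1.5,5.9,0,0,0,0,0.95]]'; python3 -m crank '[[-1.5,5.9,0,0,0,0,0.95],[-1.5,5.8,0,0,0,0,0.95],[0,0,0,0,0,0,0.95],[0,0,0,0,0,0,0.95]]'; python3 -c "
from h import *
pocket(0,2,.03)"
```

```text
time: 15.9
position: [0.5623, -0.0844, 0.2264]
tool_rot: [-0.054, 0.999, 0.0, -0.001]
ft_force: [0.4, -0.2, 0.2]
grip_width: 0.0164
grip_force: 14.9
time: 16.4
position: [0.5792, 0.0332, 0.2264]
tool_rot: [-0.055, 0.998, -0.0, -0.001]
ft_force: [-0.0, 0.3, -1.2]
grip_width: 0.0165
grip_force: 14.9
->pocket 0
turn [-0.0003 -0.0012 -0.0046]
shift cm [-0.1535 -0.0423  5.986 ] pos [0.5792 0.0332 0.2264] w 0.016543429385398465 q [-0.1351  0.5513  1.6104 -0.0007  0.981  -1.8159] f [-0.0182  0.2972 -1.1693] t 16.4
```

```bash
python3 -m crank '[[-0.15,-0.05,3,0,0,0,0.95],[0,0,3,0,0,0,0.95],[0,0,0,0,0,0,0.95]]'; python3 -c "
from h import *
pocket(0,2,0)"; python3 -m crank '[[0,0,1,0,0,0,0.95],[0,0,0.7,0,0,0,0.95],[0,0,0,0,0,0,0.95]]';python3 -c "
from h import *
pocket(0,2,0)"
```

```text
time: 16.77
position: [0.5794, 0.031, 0.1646]
tool_rot: [-0.053, 0.999, 0.0, -0.003]
ft_force: [0.7, 0.4, -0.7]
grip_width: 0.0163
grip_force: 14.9
->pocket 0
turn [ 0.0013 -0.006  -0.008 ]
shift cm [-0.1649  0.1665  2.8046] pos [0.5794 0.031  0.1646] w 0.016259609020254355 q [-0.1389  0.6428  1.6502 -0.0003  0.8547 -1.8164] f [ 0.6544  0.3716 -0.6588] t 16.775
time: 17.15
position: [0.581, 0.0327, 0.1496]
tool_rot: [-0.055, 0.998, -0.0, -0.0]
ft_force: [-0.9, 0.6, -0.5]
grip_width: 0.0167
grip_force: 14.9
->pocket 0
turn [-0.     -0.0002 -0.0047]
shift cm [0.0305 0.0254 1.3132] pos [0.581  0.0327 0.1496] w 0.016740615110511628 q [-0.1357  0.6663  1.6572 -0.0001  0.8183 -1.8167] f [-0.9178  0.5773 -0.5167] t 17.15
```

```bash
python3 -m crank '[[0,0,0.7,0,0,0,0.95],[0,0,0.4,0,0,0,0.95],[0,0,0,0,0,0,0.95]]'; python3 -m crank '[[0,0,0,0,0,0,0.8],[0,0,0,0,0,0,0.65],[0,0,-1,0,0,0,0.6],[0,0,-3.5,0,0,0,0.57],[0,0,-4.5,0,0,0,0.57]]';python3 - <<'E'
from h import *
import cv2
vial(1,.05)
s=cams.camera("scene");t=cams.camera("top");cv2.imwrite("pics/t2.png",t[:,:,::-1])
a=cv2.resize(s[170:310,265:445],None,fx=4,fy=4,interpolation=cv2.INTER_CUBIC)
cv2.imwrite("pics/i.png",a[:,:,::-1])
E
```

```text
time: 17.52
position: [0.581, 0.0329, 0.1383]
tool_rot: [-0.055, 0.998, -0.0, -0.0]
ft_force: [-0.1, 0.9, -0.8]
grip_width: 0.0164
grip_force: 14.9
time: 18.15
position: [0.5806, 0.0329, 0.2294]
tool_rot: [-0.055, 0.998, 0.0, -0.001]
ft_force: [0.4, -0.1, -0.1]
grip_width: 0.0369
grip_force: 0.0
->well 1
turn [ 0.0003 -0.0019  0.2405]
shift cm [  9.3846 -35.9767   7.1933] pos [0.5806 0.0329 0.2294] w 0.03691177909640741 q [-0.1355  0.5488  1.604   0.0001  0.9907 -1.8167] f [ 0.4224 -0.1312 -0.1183] t 18.15
```

View pics/i.png

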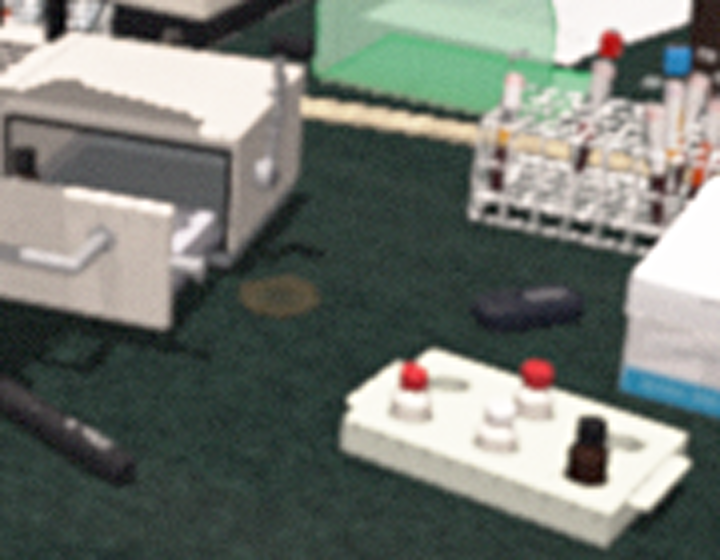

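The vial sits upright in the back-left pocket, at (25,160) in the crop. The stand is unmoved, with red caps at (412,376) and (537,373) and black at (590,440). Red middle is next, and I'm adding a stand-moved check.

```bash
cat >> h.py <<'E'
import cv2
def chk():
    s=cams.camera("scene")[:,:,::-1]
    m=cv2.inRange(s,(120,130,130),(255,255,255)); m[:250]=0;m[:,:330]=0;m[:,450:]=0
    m=cv2.morphologyEx(m,cv2.MORPH_CLOSE,np.ones((9,9)))
    cs=cv2.findContours(m,cv2.RETR_EXTERNAL,cv2.CHAIN_APPROX_NONE)[0]
    c=max(cs,key=cv2.contourArea);print("stand",cv2.minAreaRect(c),cv2.boundingRect(c))
E
python3 -c "
from h import *
chk()"
python3 -m crank '[[1.5,-6,0,0,0,0.12,0.57],[1.5,-6,0,0,0,0.12,0.57],[1.5,-6,0,0,0,0,0.57],[1.5,-6,0,0,0,0,0.57],[1.5,-5,0,0,0,0,0.57]]' 12;python3 -c "
from h import *
vial(1,.05)"
```

```text
stand ((393.3466796875, 280.1715393066406), (86.0338134765625, 33.747127532958984), 19.98310661315918) (350, 257, 88, 50)
time: 18.92
position: [0.4892, -0.2528, 0.2278]
tool_rot: [0.065, 0.998, 0.0, -0.001]
ft_force: [0.4, 0.6, -0.0]
grip_width: 0.0373
grip_force: 0.0
->well 1
turn [ 0.0007 -0.0014 -0.0004]
shift cm [-4.8052 -7.6619  7.0176] pos [ 0.4892 -0.2528  0.2278] w 0.037269499218201 q [-0.6799  0.5151  1.6832 -0.0001  0.9449 -2.1203] f [ 0.3909  0.551  -0.0229] t 18.925
```

```bash
python3 -m crank '[[-2.4,-3.8,0,0,0,0,0.57],[-2.4,-3.8,0,0,0,0,0.57],[0,0,3.5,0,0,0,0.57],[0,0,4.5,0,0,0,0.57],[0,0,0,0,0,0,0.57]]' 12; python3 -m crank '[[0,0,2,0,0,0,0.57],[0,0,0,0,0,0,0.57],[0,0,0,0,0,0,0.57]]' 12;python3 -c "
from h import *
vial(1)"
```

```text
time: 19.55
position: [0.5258, -0.3305, 0.1443]
tool_rot: [0.065, 0.998, 0.003, -0.004]
ft_force: [-0.3, 0.2, -0.1]
grip_width: 0.0374
grip_force: 0.0
time: 19.92
position: [0.529, -0.3329, 0.1302]
tool_rot: [0.065, 0.998, -0.001, 0.001]
ft_force: [-0.5, -0.1, 0.3]
grip_width: 0.0374
grip_force: 0.0
->well 1
turn [-0.0011  0.0016  0.0009]
shift cm [ 0.1963 -0.2311  2.2652] pos [ 0.529  -0.3329  0.1302] w 0.03739341322069621 q [-0.7402  0.7367  1.5531 -0.      0.8499 -2.1819] f [-0.5238 -0.1004  0.2502] t 19.925
```

```bash
python3 -m crank '[[0.15,-0.2,2.2,0,0,0,0.57],[0,0,0,0,0,0,0.57],[0,0,0,0,0,0,0.57]]' 12;python3 -c "
from h import *
vial(1)"; python3 -m crank '[[0,0,0,0,0,0,0.7],[0,0,0,0,0,0,0.85],[0,0,0,0,0,0,0.95],[0,0,0,0,0,0,0.95]]' 12;python3 -c "
from h import *
vial(1)"
```

```text
time: 20.3
position: [0.5272, -0.3347, 0.1078]
tool_rot: [0.065, 0.998, -0.001, 0.001]
ft_force: [-0.0, -0.1, -0.4]
grip_width: 0.0373
grip_force: 0.0
->well 1
turn [-0.0009  0.0014  0.0006]
shift cm [ 0.0342 -0.0285  0.0338] pos [ 0.5272 -0.3347  0.1078] w 0.037252717412798154 q [-0.7444  0.7698  1.5622  0.      0.8079 -2.1858] f [-0.0067 -0.0995 -0.3777] t 20.3
time: 20.8
position: [0.5269, -0.3347, 0.107]
tool_rot: [0.065, 0.998, -0.0, 0.0]
ft_force: [0.0, -0.3, 1.5]
grip_width: 0.0164
grip_force: 12.0
->well 1
turn [-0.0006  0.0006  0.0006]
shift cm [ 0.0065 -0.0286 -0.0549] pos [ 0.5269 -0.3347  0.107 ] w 0.016360877473187107 q [-0.7446  0.7711  1.5626 -0.0002  0.807  -2.1859] f [ 0.0092 -0.3379  1.527 ] t 20.8
```

```bash
python3 -m crank '[[0,0,-2,0,0,0,0.95],[0,0,-4.5,0,0,-0.12,0.95],[0,0,-4.5,0,0,-0.125,0.95],[0,0,0,0,0,0,0.95],[-1.6,5.1,0,0,0,0,0.95]]' 15; python3 -m crank '[[-1.6,5.1,0,0,0,0,0.95],[-1.6,5.1,0,0,0,0,0.95],[-1.6,5.1,0,0,0,0,0.95],[-1.6,5.1,0,0,0,0,0.95],[-1.6,5.1,0,0,0,0,0.95]]';python3 -m crank '[[0,0,2.5,0,0,0,0.95],[0,0,0,0,0,0,0.95],[0,0,0,0,0,0,0.95]]'; python3 -c "
from h import *
pocket(1,1,.03)"
```

```text
time: 21.42
position: [0.5369, -0.2847, 0.2178]
tool_rot: [-0.055, 0.998, -0.002, 0.001]
ft_force: [0.2, 0.9, -1.6]
grip_width: 0.0162
grip_force: 14.8
time: 22.05
position: [0.5862, -0.0174, 0.2162]
tool_rot: [-0.057, 0.998, 0.0, -0.001]
ft_force: [1.1, -0.6, -0.8]
grip_width: 0.016
grip_force: 14.8
time: 22.42
position: [0.5867, -0.0199, 0.1918]
tool_rot: [-0.057, 0.998, 0.0, -0.0]
ft_force: [-0.5, 0.4, -0.7]
grip_width: 0.0163
grip_force: 14.8
->pocket 1
turn [ 0.0001 -0.0006 -0.0006]
shift cm [-0.0142  0.1101  3.3269] pos [ 0.5867 -0.0199  0.1918] w 0.016344673941094415 q [-0.2241  0.6078  1.6191 -0.0001  0.9152 -1.9093] f [-0.5213  0.4286 -0.665 ] t 22.425
```

```bash
python3 -m crank '[[0,0.1,2.5,0,0,0,0.95],[0,0,1.5,0,0,0,0.95],[0,0,1,0,0,0,0.95],[0,0,0,0,0,0,0.95]]'; python3 -c "
from h import *
pocket(1,1)";python3 -m crank '[[0,0,0.8,0,0,0,0.95],[0,0,0.35,0,0,0,0.95],[0,0,0,0,0,0,0.95]]';python3 -c "
from h import *
pocket(1,1)"; 
```

```text
time: 22.92
position: [0.5864, -0.0187, 0.1411]
tool_rot: [-0.057, 0.998, 0.0, -0.001]
ft_force: [-0.3, 0.2, 0.0]
grip_width: 0.0165
grip_force: 14.8
->pocket 1
turn [ 0.0004 -0.0012 -0.0002]
shift cm [-0.0264 -0.0094  1.2615] pos [ 0.5864 -0.0187  0.1411] w 0.0164922180190775 q [-0.2222  0.6844  1.6482  0.      0.8103 -1.9079] f [-0.3218  0.1651  0.0317] t 22.925
time: 23.3
position: [0.5867, -0.0185, 0.13]
tool_rot: [-0.058, 0.998, -0.0, -0.0]
ft_force: [0.8, -0.4, -0.0]
grip_width: 0.0164
grip_force: 14.8
->pocket 1
turn [-0.0002 -0.      0.0007]
shift cm [ 0.0102 -0.0258  0.1546] pos [ 0.5867 -0.0185  0.13  ] w 0.01641054309597796 q [-0.2217  0.7019  1.653  -0.0003  0.7866 -1.9079] f [ 0.8193 -0.419  -0.0373] t 23.3
```

```bash
python3 -m crank '[[0,0,0,0,0,0,0.75],[0,0,0,0,0,0,0.6],[0,0,-1,0,0,0,0.57],[0,0,-4,0,0,0,0.57],[0,0,-4.5,0,0,0.12,0.57]]';python3 -m crank '[[0,0,0,0,0,0.125,0.57],[0,0,0,0,0,0,0.57]]' 12; python3 -c "
from h import *
chk();vial(3,.05)"
```

```text
time: 23.92
position: [0.5863, -0.0183, 0.2263]
tool_rot: [0.004, 1.0, 0.0, -0.001]
ft_force: [0.7, 0.0, 1.2]
grip_width: 0.0368
grip_force: 0.0
time: 24.18
position: [0.5868, -0.0184, 0.2265]
tool_rot: [0.064, 0.998, -0.0, 0.001]
ft_force: [0.1, -0.6, -0.8]
grip_width: 0.0374
grip_force: 0.0
stand ((393.2207946777344, 280.90863037109375), (86.38245391845703, 33.4885368347168), 18.121858596801758) (350, 257, 88, 49)
->well 3
turn [-0.      0.0003  0.0027]
shift cm [  6.4844 -26.9546   6.8212] pos [ 0.5864 -0.0183  0.2257] w 0.037423054128676775 q [-0.2215  0.5595  1.595  -0.      0.9868 -1.6651] f [-0.6155  1.6438  0.2321] t 24.225
```

Stand still in place.

```bash
python3 -m crank '[[1.3,-5.4,0,0,0,0,0.57],[1.3,-5.4,0,0,0,0,0.57],[1.3,-5.4,0,0,0,0,0.57],[1.3,-5.4,0,0,0,0,0.57],[1.3,-5.4,0,0,0,0,0.57]]';python3 -m crank '[[0,0,4,0,0,0,0.57],[0,0,4,0,0,0,0.57],[0,0,2,0,0,0,0.57],[0,0,0,0,0,0,0.57],[0,0,0,0,0,0,0.57]]' 12;python3 -c "
from h import *
vial(3)"
```

```text
time: 24.85
position: [0.4863, -0.2791, 0.2245]
tool_rot: [0.064, 0.998, 0.001, -0.001]
ft_force: [0.6, -0.4, -0.3]
grip_width: 0.0377
grip_force: 0.0
time: 25.48
position: [0.4877, -0.2779, 0.1255]
tool_rot: [0.064, 0.998, -0.0, 0.0]
ft_force: [-0.1, 1.2, -0.2]
grip_width: 0.0374
grip_force: 0.0
->well 3
turn [-0.0003  0.0004  0.0014]
shift cm [-0.0201  0.0491  1.8009] pos [ 0.4877 -0.2779  0.1255] w 0.03739479467944823 q [-0.7171  0.6871  1.722   0.      0.732  -2.1593] f [-0.1318  1.2482 -0.2268] t 25.475
```

```bash
python3 -m crank '[[0,0,1.8,0,0,0,0.57],[0,0,0,0,0,0,0.57],[0,0,0,0,0,0,0.75],[0,0,0,0,0,0,0.95],[0,0,0,0,0,0,0.95]]' 12;python3 -c "
from h import *
vial(3)";python3 -m crank '[[0,0,0,0,0,0,0.95],[0,0,-2,0,0,0,0.95],[0,0,-4.5,0,0,-0.12,0.95],[0,0,-4.5,0,0,-0.125,0.95],[0,0,0,0,0,0,0.95]]' 15; python3 -m crank '[[-3.2,4.84,0,0,0,0,0.95],[-3.2,4.84,0,0,0,0,0.95],[-3.2,4.84,0,0,0,0,0.95],[-3.2,4.84,0,0,0,0,0.95],[0,0,2,0,0,0,0.95]]';python3 -m crank '[[0,0,0,0,0,0,0.95],[0,0,0,0,0,0,0.95]]'; python3 -c "
from h import *
pocket(2,3)"
```

```text
time: 26.1
position: [0.4875, -0.2779, 0.1075]
tool_rot: [0.065, 0.998, -0.0, 0.0]
ft_force: [0.5, 0.2, -0.7]
grip_width: 0.0164
grip_force: 11.9
->well 3
turn [-0.0004  0.0006  0.0006]
shift cm [-0.0356  0.0508 -0.0036] pos [ 0.4875 -0.2779  0.1075] w 0.016361131155239617 q [-0.7172  0.7177  1.7289 -0.0001  0.6942 -2.1586] f [ 0.4719  0.2116 -0.7031] t 26.1
time: 26.72
position: [0.489, -0.2791, 0.2208]
tool_rot: [-0.058, 0.998, -0.003, 0.003]
ft_force: [0.2, -0.3, -0.5]
grip_width: 0.0162
grip_force: 14.9
time: 27.35
position: [0.5939, -0.0666, 0.197]
tool_rot: [-0.06, 0.998, 0.0, 0.001]
ft_force: [-0.7, -0.9, -0.8]
grip_width: 0.0158
grip_force: 14.9
time: 27.6
position: [0.5917, -0.0712, 0.1966]
tool_rot: [-0.057, 0.998, 0.0, -0.001]
ft_force: [0.0, 1.0, -0.6]
grip_width: 0.0165
grip_force: 14.9
->pocket 2
turn [ 0.0005 -0.0013 -0.0007]
shift cm [-0.1053  0.0616  6.8145] pos [ 0.5917 -0.0712  0.1966] w 0.0164521086612198 q [-0.307   0.6108  1.5919 -0.0001  0.9402 -1.992 ] f [ 0.0466  1.0364 -0.6021] t 27.6
```

```bash
python3 -m crank '[[-0.05,0.05,2.5,0,0,0,0.95],[0,0,2,0,0,0,0.95],[0,0,1,0,0,0,0.95],[0,0,0,0,0,0,0.95]]'; python3 -c "
from h import *
pocket(2,3)";python3 -m crank '[[0,0,0.8,0,0,0,0.95],[0,0,0.35,0,0,0,0.95],[0,0,0,0,0,0,0.95]]';python3 -c "
from h import *
pocket(2,3)"
```

```text
time: 28.1
position: [0.5924, -0.0708, 0.1419]
tool_rot: [-0.057, 0.998, 0.0, -0.0]
ft_force: [0.7, 0.2, -1.2]
grip_width: 0.0159
grip_force: 14.9
->pocket 2
turn [ 0.0003 -0.0008 -0.0008]
shift cm [-0.0309  0.0315  1.3426] pos [ 0.5924 -0.0708  0.1419] w 0.015941651754522793 q [-0.3061  0.6923  1.6222 -0.      0.828  -1.9911] f [ 0.677   0.2291 -1.1629] t 28.1
time: 28.48
position: [0.5928, -0.0703, 0.1307]
tool_rot: [-0.058, 0.998, -0.0, 0.0]
ft_force: [0.7, 0.1, -1.6]
grip_width: 0.016
grip_force: 14.9
->pocket 2
turn [-0.0006  0.0004  0.0008]
shift cm [ 0.0223 -0.0048  0.216 ] pos [ 0.5928 -0.0703  0.1307] w 0.015953484812541878 q [-0.305   0.7099  1.6268 -0.0005  0.8044 -1.9912] f [ 0.6912  0.0513 -1.564 ] t 28.475
```

```bash
python3 -m crank '[[0,0,0.1,0,0,0,0.75],[0,0,0,0,0,0,0.6],[0,0,-1,0,0,0,0.57],[0,0,-4,0,0,0,0.57],[0,0,-4.5,0,0,0.12,0.57]]';python3 -m crank '[[0,0,0,0,0,0.125,0.57],[0,0,0,0,0,0,0.57]]' 12; python3 -c "
from h import *
chk();vial(4,.05)"
```

```text
time: 29.1
position: [0.5922, -0.07, 0.2257]
tool_rot: [0.004, 1.0, 0.0, -0.001]
ft_force: [1.7, 0.2, 0.9]
grip_width: 0.0373
grip_force: 0.0
time: 29.35
position: [0.5927, -0.0701, 0.226]
tool_rot: [0.064, 0.998, -0.0, 0.001]
ft_force: [-0.3, 0.5, -0.1]
grip_width: 0.0375
grip_force: 0.0
stand ((393.2427062988281, 280.6751403808594), (86.25032043457031, 33.33982849121094), 18.886085510253906) (350, 257, 88, 49)
->well 4
turn [0.     0.0002 0.0028]
shift cm [  7.744  -27.1084   7.0657] pos [ 0.5924 -0.07    0.2252] w 0.0374276933769466 q [-0.3047  0.5718  1.5702  0.0001  0.9995 -1.7484] f [-0.6664 -0.201   0.3959] t 29.4
```

```bash
python3 -m crank '[[1.55,-5.4,0,0,0,0,0.57],[1.55,-5.4,0,0,0,0,0.57],[1.55,-5.4,0,0,0,0,0.57],[1.55,-5.4,0,0,0,0,0.57],[1.55,-5.45,0,0,0,0,0.57]]';python3 -m crank '[[0,0,4,0,0,0,0.57],[0,0,4,0,0,0,0.57],[0,0,2,0,0,0,0.57],[0,0,0,0,0,0,0.57],[0,0,0,0,0,0,0.57]]' 12;python3 -c "
from h import *
vial(4)"
```

```text
time: 30.02
position: [0.4797, -0.3296, 0.2239]
tool_rot: [0.064, 0.998, 0.001, -0.001]
ft_force: [0.3, -0.4, -0.4]
grip_width: 0.0374
grip_force: 0.0
time: 30.65
position: [0.4812, -0.3286, 0.125]
tool_rot: [0.064, 0.998, -0.0, 0.0]
ft_force: [0.1, 1.4, 0.4]
grip_width: 0.0373
grip_force: 0.0
->well 4
turn [-0.0004  0.0004  0.0014]
shift cm [-0.0094 -0.0451  2.0521] pos [ 0.4812 -0.3286  0.125 ] w 0.03731485139600111 q [-0.7908  0.706   1.6668 -0.      0.7682 -2.233 ] f [0.1129 1.3609 0.4392] t 30.65
```

```bash
python3 -m crank '[[0,-0.03,2.05,0,0,0,0.57],[0,0,0,0,0,0,0.57],[0,0,0,0,0,0,0.75],[0,0,0,0,0,0,0.95],[0,0,0,0,0,0,0.95]]' 12;python3 -c "
from h import *
vial(4)";python3 -m crank '[[0,0,0,0,0,0,0.95],[0,0,-2,0,0,0,0.95],[0,0,-4.5,0,0,-0.12,0.95],[0,0,-4.5,0,0,-0.125,0.95],[0,0,0,0,0,0,0.95]]' 15; python3 -m crank '[[-1.57,5.8,0,0,0,0,0.95],[-1.57,5.8,0,0,0,0,0.95],[-1.57,5.8,0,0,0,0,0.95],[-1.57,5.8,0,0,0,0,0.95],[-1.57,5.8,0,0,0,0,0.95]]';python3 -m crank '[[-1.57,5.8,0,0,0,0,0.95],[0,0,0,0,0,0,0.95],[0,0,0,0,0,0,0.95],[0,0,0,0,0,0,0.95]]'; python3 -c "
from h import *
pocket(3,4)"
```

```text
time: 31.28
position: [0.4811, -0.3289, 0.1049]
tool_rot: [0.065, 0.998, -0.0, 0.0]
ft_force: [0.2, -0.5, 1.4]
grip_width: 0.0157
grip_force: 11.9
->well 4
turn [-0.0009  0.001   0.0007]
shift cm [-0.0103 -0.0056  0.0353] pos [ 0.4811 -0.3289  0.1049] w 0.015726817169228656 q [-0.7913  0.739   1.6737 -0.0002  0.7274 -2.2327] f [ 0.1759 -0.4912  1.3662] t 31.275
time: 31.9
position: [0.4824, -0.3301, 0.2179]
tool_rot: [-0.058, 0.998, -0.003, 0.003]
ft_force: [0.6, -0.8, -0.6]
grip_width: 0.0159
grip_force: 14.9
time: 32.52
position: [0.5247, -0.0295, 0.2129]
tool_rot: [-0.057, 0.998, 0.0, -0.001]
ft_force: [0.6, 0.1, 0.2]
grip_width: 0.0162
grip_force: 14.9
time: 33.02
position: [0.5341, 0.0265, 0.2137]
tool_rot: [-0.057, 0.998, -0.0, -0.0]
ft_force: [0.1, -0.4, 0.0]
grip_width: 0.0161
grip_force: 14.9
->pocket 3
turn [-0.     -0.001  -0.0017]
shift cm [-0.1136  0.1022  8.8184] pos [0.5341 0.0265 0.2137] w 0.01608947452442752 q [-0.1594  0.5182  1.7349 -0.0004  0.8894 -1.8433] f [ 0.0693 -0.3828  0.0295] t 33.025
```

```bash
python3 -m crank '[[-0.1,0.1,3.5,0,0,0,0.95],[0,0,3,0,0,0,0.95],[0,0,1,0,0,0,0.95],[0,0,0,0,0,0,0.95]]'; python3 -c "
from h import *
pocket(3,4)";python3 -m crank '[[0,0,0.8,0,0,0,0.95],[0,0,0.35,0,0,0,0.95],[0,0,0,0,0,0,0.95]]';python3 -c "
from h import *
pocket(3,4)"
```

```text
time: 33.52
position: [0.535, 0.028, 0.1388]
tool_rot: [-0.057, 0.998, 0.0, -0.001]
ft_force: [-0.5, 0.7, -0.3]
grip_width: 0.0159
grip_force: 14.9
->pocket 3
turn [ 0.0003 -0.0012 -0.0013]
shift cm [ 0.0065 -0.038   1.3255] pos [0.535  0.028  0.1388] w 0.0158844294656247 q [-0.1564  0.6434  1.7804 -0.0001  0.719  -1.8409] f [-0.5496  0.6799 -0.2914] t 33.525
time: 33.9
position: [0.5357, 0.028, 0.1282]
tool_rot: [-0.058, 0.998, -0.001, 0.001]
ft_force: [-0.7, -5.4, 1.5]
grip_width: 0.0161
grip_force: 15.0
->pocket 3
turn [-0.0021  0.0015  0.0015]
shift cm [ 0.0799 -0.0271  0.2698] pos [0.5357 0.028  0.1282] w 0.016125727384816487 q [-0.1555  0.6621  1.7851 -0.0026  0.6924 -1.8408] f [-0.6914 -5.3653  1.4529] t 33.9
```

```bash
python3 -m crank '[[0,0,0,0,0,0,0.75],[0,0,0,0,0,0,0.6],[0,0,-1,0,0,0,0.57],[0,0,-4,0,0,0,0.57],[0,0,-4.5,0,0,0.12,0.57]]';python3 -m crank '[[0,0,0,0,0,0.125,0.57],[0,0,0,0,0,0,0.57]]' 12; python3 - <<'E'
from h import *
chk();vial(5,.05)
s=cams.camera("scene")
cv2.imwrite("pics/j.png",cv2.resize(s[160:310,235:445],None,fx=3.8,fy=3.8,interpolation=cv2.INTER_CUBIC)[:,:,::-1])
E
```

```text
time: 34.52
position: [0.5347, 0.0294, 0.2236]
tool_rot: [0.004, 1.0, 0.0, -0.001]
ft_force: [0.9, -0.8, -1.2]
grip_width: 0.0369
grip_force: 0.0
time: 34.78
position: [0.5352, 0.0293, 0.2238]
tool_rot: [0.064, 0.998, 0.0, 0.001]
ft_force: [-0.7, 0.2, -0.7]
grip_width: 0.0369
grip_force: 0.0
stand ((393.20001220703125, 280.9000244140625), (86.3301773071289, 33.203914642333984), 18.43494987487793) (350, 257, 88, 49)
->well 5
turn [0.0002 0.0003 0.0029]
shift cm [  0.804  -41.4235   6.153 ] pos [0.5349 0.0293 0.2231] w 0.03737453412953634 q [-0.1541  0.5045  1.7254  0.0002  0.9115 -1.598 ] f [-0.5267  0.4261  0.2195] t 34.825
```

View pics/j.png

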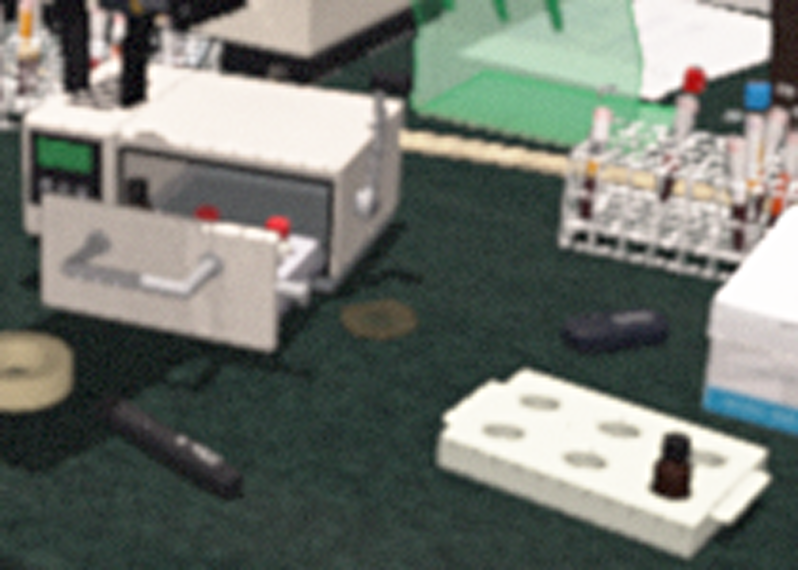

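Black (138,190) and the reds (207,213) and (278,225) are in the drawer, with the white one hidden behind the front. The last black is at (675,465), and the stand is unmoved.

```bash
python3 -m crank '[[0.1,-5.9,0,0,0,0,0.57],[0.1,-5.9,0,0,0,0,0.57],[0.1,-5.9,0,0,0,0,0.57],[0.1,-5.9,0,0,0,0,0.57],[0.1,-5.9,0,0,0,0,0.57]]';python3 -m crank '[[0.15,-5.9,0,0,0,0,0.57],[0.15,-6,0,0,0,0,0.57],[0,0,4,0,0,0,0.57],[0,0,4.5,0,0,0,0.57],[0,0,0,0,0,0,0.57]]' 12;python3 -m crank '[[0,0,0,0,0,0,0.57],[0,0,0,0,0,0,0.57]]';python3 -c "
from h import *
chk();vial(5)"
```

```text
time: 35.5
position: [0.4914, -0.2644, 0.2218]
tool_rot: [0.064, 0.998, 0.001, -0.001]
ft_force: [1.1, 0.4, 0.1]
grip_width: 0.0371
grip_force: 0.0
time: 36.12
position: [0.4715, -0.3784, 0.1335]
tool_rot: [0.064, 0.998, 0.004, -0.004]
ft_force: [0.9, -0.0, 0.5]
grip_width: 0.0372
grip_force: 0.0
time: 36.38
position: [0.4748, -0.3812, 0.1396]
tool_rot: [0.064, 0.998, -0.001, 0.001]
ft_force: [0.4, -0.1, -0.5]
grip_width: 0.0378
grip_force: 0.0
stand ((393.16290283203125, 280.3438720703125), (84.4876937866211, 32.69189453125), 19.653823852539062) (351, 257, 86, 49)
->well 5
turn [-0.0025  0.0028  0.0013]
shift cm [0.0391 0.0557 2.8141] pos [ 0.4747 -0.3811  0.1396] w 0.03738147467441375 q [-0.8598  0.7064  1.5938  0.      0.8377 -2.302 ] f [0.5196 0.7029 0.6397] t 36.425
```

```bash
python3 -m crank '[[0,0.05,2.75,0,0,0,0.57],[0,0,0,0,0,0,0.57],[0,0,0,0,0,0,0.75],[0,0,0,0,0,0,0.95],[0,0,0,0,0,0,0.95]]' 12;python3 -c "
from h import *
vial(5)";python3 -m crank '[[0,0,0,0,0,0,0.95],[0,0,-2,0,0,0,0.95],[0,0,-4.5,0,0,-0.12,0.95],[0,0,-4.5,0,0,-0.125,0.95],[0,0,0,0,0,0,0.95]]' 15; python3 -m crank '[[-1.78,4.91,0,0,0,0,0.95],[-1.78,4.91,0,0,0,0,0.95],[-1.78,4.91,0,0,0,0,0.95],[-1.78,4.91,0,0,0,0,0.95],[-1.78,4.91,0,0,0,0,0.95]]';python3 -m crank '[[-1.78,4.91,0,0,0,0,0.95],[0,0,0,0,0,0,0.95],[0,0,0,0,0,0,0.95],[0,0,0,0,0,0,0.95]]'; python3 -c "
from h import *
pocket(5,5)"
```

```text
time: 37.05
position: [0.4741, -0.3804, 0.111]
tool_rot: [0.065, 0.998, -0.001, 0.001]
ft_force: [-0.7, -0.8, 1.0]
grip_width: 0.0165
grip_force: 12.0
->well 5
turn [-0.0011  0.0011  0.0006]
shift cm [-0.0334 -0.0161 -0.0513] pos [ 0.4741 -0.3804  0.111 ] w 0.016503767505641493 q [-0.8597  0.7502  1.6057 -0.0001  0.7841 -2.3011] f [-0.6811 -0.7637  1.0083] t 37.05
time: 37.67
position: [0.4753, -0.3817, 0.2242]
tool_rot: [-0.058, 0.998, -0.003, 0.003]
ft_force: [-0.7, -0.0, -0.8]
grip_width: 0.0159
grip_force: 15.0
time: 38.3
position: [0.5334, -0.124, 0.2189]
tool_rot: [-0.057, 0.998, 0.001, -0.001]
ft_force: [-0.6, -0.3, 0.1]
grip_width: 0.0166
grip_force: 15.0
time: 38.8
position: [0.5457, -0.0762, 0.2197]
tool_rot: [-0.057, 0.998, 0.0, -0.0]
ft_force: [0.1, -0.6, -0.5]
grip_width: 0.0164
grip_force: 15.0
->pocket 5
turn [ 0.0001 -0.0008 -0.0013]
shift cm [-0.1368  0.039   8.7203] pos [ 0.5457 -0.0762  0.2197] w 0.0163767796608189 q [-0.3415  0.5271  1.6897 -0.0003  0.9255 -2.0258] f [ 0.1447 -0.5792 -0.4728] t 38.8
```

```bash
python3 -m crank '[[-0.12,0.05,3.5,0,0,0,0.95],[0,0,3,0,0,0,0.95],[0,0,1,0,0,0,0.95],[0,0,0,0,0,0,0.95]]'; python3 -c "
from h import *
pocket(5,5)";python3 -m crank '[[0,0,0.7,0,0,0,0.95],[0,0,0.35,0,0,0,0.95],[0,0,0,0,0,0,0.95]]';python3 -c "
from h import *
pocket(5,5)"
```

```text
time: 39.3
position: [0.547, -0.0754, 0.1448]
tool_rot: [-0.057, 0.998, 0.0, -0.0]
ft_force: [-0.4, 0.2, 0.4]
grip_width: 0.016
grip_force: 15.0
->pocket 5
turn [ 0.0003 -0.0009 -0.001 ]
shift cm [ 0.0074 -0.0326  1.2305] pos [ 0.547  -0.0754  0.1448] w 0.015973739555203405 q [-0.3393  0.647   1.736  -0.0002  0.7595 -2.024 ] f [-0.4086  0.2172  0.3757] t 39.3
time: 39.67
position: [0.5477, -0.0752, 0.1352]
tool_rot: [-0.058, 0.998, -0.001, 0.001]
ft_force: [1.1, -4.6, 1.4]
grip_width: 0.0164
grip_force: 15.0
->pocket 5
turn [-0.0018  0.0017  0.001 ]
shift cm [ 0.0882 -0.0437  0.266 ] pos [ 0.5477 -0.0752  0.1352] w 0.016380670078250753 q [-0.3381  0.6633  1.7404 -0.0013  0.7355 -2.024 ] f [ 1.0502 -4.57    1.4037] t 39.675
```

```bash
python3 -m crank '[[0,0,0,0,0,0,0.75],[0,0,0,0,0,0,0.6],[0,0,-1,0,0,0,0.57],[0,0,-4,0,0,0,0.57],[0,0,-4.5,0,0,0.1745,0.6]]';python3 -m crank '[[0,0,0,0,0,0.1745,0.65],[0,0,0,0,0,0.1745,0.65],[0,0,0,0,0,0.1745,0.65],[0,0,0,0,0,0.1745,0.65],[0,0,0,0,0,0.1745,0.65]]' 20;python3 -m crank '[[0,0,0,0,0,0.1745,0.65],[0,0,0,0,0,0.1745,0.65],[0,0,0,0,0,0.1745,0.65],[0,0,0,0,0,0,0.65]]'; python3 -c "
from h import *
go([.4517,-.038,.12],.112)"
```

```text
time: 40.3
position: [0.5465, -0.074, 0.2305]
tool_rot: [0.032, 0.999, 0.0, -0.001]
ft_force: [1.4, -1.1, -0.2]
grip_width: 0.0352
grip_force: 0.0
time: 40.92
position: [0.5469, -0.074, 0.2303]
tool_rot: [0.452, 0.892, 0.0, -0.0]
ft_force: [-0.3, 0.1, -0.7]
grip_width: 0.0305
grip_force: 0.0
time: 41.42
position: [0.547, -0.0741, 0.2302]
tool_rot: [0.664, 0.748, 0.0, 0.0]
ft_force: [0.7, 0.1, 0.1]
grip_width: 0.0302
grip_force: 0.0
turn [ 0.0002 -0.0001  0.0061]
shift cm [ 4.708  -9.0383  5.9137] pos [ 0.547  -0.0741  0.2302] w 0.030166813304935945 q [-0.3372  0.5127  1.679   0.0003  0.9498 -0.4555] f [0.6631 0.1057 0.0932] t 41.425
```

```bash
python3 -m crank '[[2.35,-4.5,0,0,0,0,0.65],[2.35,-4.5,0,0,0,0,0.65],[0,0,0,0,0,0,0.65],[0,0,0,0,0,0,0.65]]'; python3 - <<'E'
from h import *
go([.4517,-.038,.07],.112)
t=cams.camera("top");s=cams.camera("scene")
f=lambda a:cv2.resize(a,(396,396),interpolation=cv2.INTER_CUBIC)
cv2.imwrite("pics/k.png",np.hstack([f(t[165:265,235:335]),f(s[180:280,235:335])])[:,:,::-1])
E
```

```text
time: 41.92
position: [0.4533, -0.0384, 0.2303]
tool_rot: [0.664, 0.747, 0.001, 0.001]
ft_force: [-0.1, -1.1, -0.2]
grip_width: 0.0303
grip_force: 0.0
turn [0.0026 0.0012 0.0057]
shift cm [ 0.0742 -0.1833 10.933 ] pos [ 0.4533 -0.0384  0.2303] w 0.030270391287629227 q [-0.331   0.4015  1.9139  0.      0.8234 -0.4488] f [-0.0734 -1.0516 -0.1988] t 41.925
```

View pics/k.png

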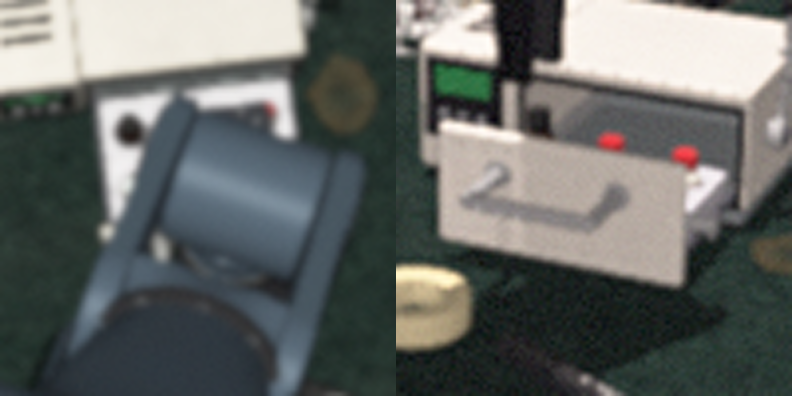

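The left black and both reds are in place and upright, but the arm hides the front row. I'll step aside briefly to check it before closing.

```bash
python3 -m crank '[[6,0,0,0,0,0,0.65],[6,0,0,0,0,0,0.65],[6,0,0,0,0,0,0.65],[0,0,0,0,0,0,0.65]]'; python3 - <<'E'
from h import *
t=cams.camera("top")
cv2.imwrite("pics/l.png",cv2.resize(t[165:255,235:335],None,fx=5,fy=5,interpolation=cv2.INTER_CUBIC)[:,:,::-1])
E
```

```text
time: 42.52
position: [0.4316, 0.1442, 0.2297]
tool_rot: [0.662, 0.749, 0.001, 0.0]
ft_force: [0.7, -0.2, -0.6]
grip_width: 0.0306
grip_force: 0.0
```

View pics/l.png

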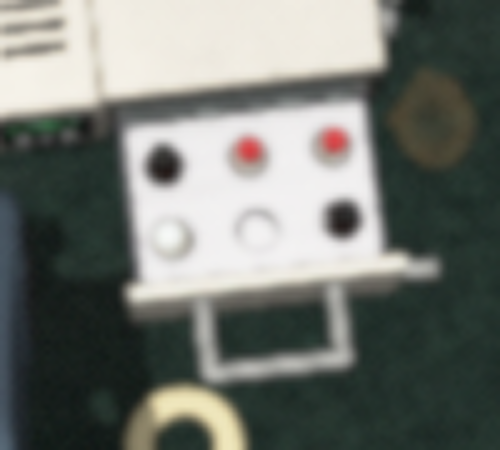

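All five vials are upright, each in its own pocket, and the pocket at (258,230) is empty. The bar runs from (205,370) to (350,355). I'll go back and close the drawer.

```bash
python3 -m crank '[[-6,0,0,0,0,0,0.65],[-6,0,0,0,0,0,0.65],[-6,0,0,0,0,0,0.65],[0,0,4,0,0,0,0.65],[0,0,0,0,0,0,0.65]]'; python3 - <<'E'
from h import *
A=lambda p:((p[0]+.5)/5-.5+235,(p[1]+.5)/5-.5+165)
print(plane("top",A((205,370)),.07),plane("top",A((350,355)),.07))
go([.4517,-.038,.07],.112)
E
```

```text
time: 43.2
position: [0.4511, -0.0403, 0.1879]
tool_rot: [0.667, 0.745, -0.001, -0.003]
ft_force: [-0.7, 0.3, 0.1]
grip_width: 0.0307
grip_force: 0.0
[0.4513 0.0075 0.07  ] [ 0.4608 -0.0789  0.07  ]
turn [-0.0053 -0.0023 -0.0005]
shift cm [0.2059 0.1156 6.6889] pos [ 0.4511 -0.0403  0.1879] w 0.030720581255934833 q [-0.3366  0.4815  1.9517 -0.0003  0.7142 -0.4479] f [-0.7421  0.3006  0.1292] t 43.2
```

```bash
python3 -m crank '[[0.15,0.2,3,0,0,0,0.65],[0,0,3.5,0,0,0,0.65],[0,0,0,0,0,0,0.65],[0,0,0,0,0,0,0.65]]' 25;python3 -m crank '[[0,0,0,0,0,0,0.8],[0,0,0,0,0,0,1],[0,0,0,0,0,0,1],[0,0,0,0,0,0,1]]' 25;python3 -m crank '[[0,1.2,0,0,0,0,1],[0,1.5,0,0,0,0,1],[0,2,0,0,0,0,1],[0,2,0,0,0,0,1],[0,0,0,0,0,0,1]]' ; python3 -c "
from h import *
go([.5615,-.0252,.07],.112)"
```

```text
time: 43.7
position: [0.4548, -0.0365, 0.1258]
tool_rot: [0.665, 0.747, 0.0, 0.001]
ft_force: [0.1, -0.8, 0.4]
grip_width: 0.0307
grip_force: 0.0
time: 44.2
position: [0.4539, -0.0364, 0.1253]
tool_rot: [0.665, 0.747, -0.0, 0.0]
ft_force: [-1.4, -0.1, 6.7]
grip_width: 0.009
grip_force: 25.0
time: 44.82
position: [0.5227, -0.0279, 0.1253]
tool_rot: [0.665, 0.747, 0.002, 0.001]
ft_force: [1.0, 3.3, 4.5]
grip_width: 0.0088
grip_force: 25.0
turn [ 0.004  -0.0004  0.0032]
shift cm [-0.1773  3.8882  0.4457] pos [ 0.5227 -0.0279  0.1253] w 0.00881426702047402 q [-0.2679  0.6568  1.8208  0.003   0.6604 -0.3855] f [0.971  3.3108 4.4884] t 44.825
```

```bash
python3 -m crank '[[0,2,0,0,0,0,1],[0,1.5,0,0,0,0,1],[0,0.5,0,0,0,0,1],[0,0.3,0,0,0,0,1],[0,0,0,0,0,0,1]]'; python3 -m crank '[[0,0.3,0,0,0,0,1],[0,0.3,0,0,0,0,1],[0,0,0,0,0,0,1]]'; python3 -c "
from h import *
go([.5615,-.0252,.07],.112)"
```

```text
time: 45.45
position: [0.5619, -0.023, 0.1253]
tool_rot: [0.665, 0.747, -0.001, -0.001]
ft_force: [-3.4, 1.9, 9.3]
grip_width: 0.0094
grip_force: 25.0
time: 45.82
position: [0.5627, -0.0229, 0.1252]
tool_rot: [0.664, 0.748, -0.005, -0.006]
ft_force: [-13.6, -3.4, 18.0]
grip_width: 0.0091
grip_force: 25.0
turn [-0.0158 -0.0024  0.0062]
shift cm [-0.216  -0.1385  0.419 ] pos [ 0.5627 -0.0229  0.1252] w 0.009099157949352439 q [-0.2377  0.6925  1.7072 -0.0047  0.7576 -0.3525] f [-13.5984  -3.373   17.9606] t 45.825
```

```bash
python3 -m crank '[[0,-0.3,0,0,0,0,0.7],[0,0,0,0,0,0,0.6],[0,0,-4,0,0,0,0.5],[0,0,-6,0,0,0,0.45],[0,0,-6,0,0,-0.1745,0.45]]' 12;python3 -m crank '[[0,0,0,0,0,-0.1745,0.45],[0,0,0,0,0,-0.1745,0.45],[0,0,0,0,0,-0.1745,0.45],[0,0,0,0,0,-0.1745,0.45],[0,0,0,0,0,-0.1745,0.45]]';python3 -m crank '[[0,0,0,0,0,-0.1745,0.45],[0,0,0,0,0,-0.1745,0.45],[0,0,0,0,0,-0.1745,0.45],[0,0,0,0,0,0,0.45],[0,0,0,0,0,0,0.45]]'; python3 -c "
from h import *
go([.6833,-.1124,.2112-.051],np.pi/2+.110)"
```

```text
time: 46.45
position: [0.5669, -0.0235, 0.2859]
tool_rot: [0.596, 0.803, 0.0, 0.0]
ft_force: [1.5, -1.2, 0.5]
grip_width: 0.0456
grip_force: 0.0
time: 47.08
position: [0.567, -0.0235, 0.2845]
tool_rot: [0.2, 0.98, 0.0, 0.001]
ft_force: [0.4, 0.1, 0.7]
grip_width: 0.0483
grip_force: 0.0
time: 47.7
position: [0.5666, -0.0234, 0.2846]
tool_rot: [-0.057, 0.998, -0.0, 0.0]
ft_force: [-0.2, 1.4, -0.4]
grip_width: 0.0479
grip_force: 0.0
turn [-0.0001  0.0004  0.0031]
shift cm [-10.5875 -10.1594   7.3421] pos [ 0.5666 -0.0234  0.2846] w 0.04791505161786945 q [-0.2383  0.4587  1.5888  0.0001  1.0937 -1.9222] f [-0.2366  1.4058 -0.4406] t 47.7
```

```bash
python3 -m crank '[[-3.53,-3.39,0,0,0,0,0.45],[-3.53,-3.39,0,0,0,0,0.45],[-3.53,-3.39,0,0,0,0,0.45],[0,0,0,0,0,0,0.45],[0,0,0,0,0,0,0.45]]';python3 - <<'E'
from h import *
go([.6833,-.1124,.2112-.051],np.pi/2+.110)
s=cams.camera("scene")
cv2.imwrite("pics/n.png",cv2.resize(s[130:250,250:390],None,fx=4,fy=4,interpolation=cv2.INTER_CUBIC)[:,:,::-1])
E
```

```text
time: 48.32
position: [0.6826, -0.1119, 0.2839]
tool_rot: [-0.057, 0.998, 0.001, -0.001]
ft_force: [0.6, -0.2, 0.3]
grip_width: 0.0479
grip_force: 0.0
turn [ 0.0012 -0.0017  0.0043]
shift cm [-0.0777 -0.0691  7.2689] pos [ 0.6826 -0.1119  0.2839] w 0.04788312557026946 q [-0.3237  0.6294  1.2564  0.0004  1.2578 -2.0089] f [ 0.5599 -0.2157  0.2547] t 48.325
```

View pics/n.png

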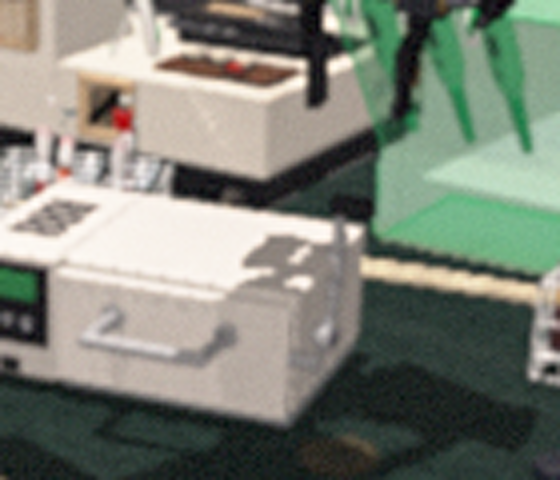

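The drawer is flush and the fingers straddle the grip at (352,205) in the crop. I'll descend, grip and swing down.

```bash
python3 -m crank '[[-0.07,-0.05,4,0,0,0,0.45],[0,0,3.2,0,0,0,0.45],[0,0,0,0,0,0,0.45],[0,0,0,0,0,0,0.45]]' 12;python3 -m crank '[[0,0,0,0,0,0,0.7],[0,0,0,0,0,0,0.9],[0,0,0,0,0,0,0.9],[0,0,0,0,0,0,0.9]]';python3 -m crank '[[1.8,0,-0.05,0,0,0,0.9],[2.2,0,0.44,0,0,0,0.9],[2.02,0,0.97,0,0,0,0.9],[0,0,0,0,0,0,0.9]]'; python3 -c "
from h import *
go([.5816,-.1234,.1208-.051],np.pi/2+.110)"
```

```text
time: 48.88
position: [0.6844, -0.1122, 0.2142]
tool_rot: [-0.058, 0.998, -0.0, 0.001]
ft_force: [-0.0, -0.0, 0.3]
grip_width: 0.0477
grip_force: 0.0
time: 49.38
position: [0.6843, -0.1123, 0.2137]
tool_rot: [-0.058, 0.998, 0.0, 0.001]
ft_force: [-1.4, 1.8, 4.1]
grip_width: 0.0283
grip_force: 12.0
time: 49.88
position: [0.6226, -0.1199, 0.1985]
tool_rot: [-0.058, 0.998, 0.0, -0.002]
ft_force: [-2.2, -0.2, 1.4]
grip_width: 0.028
grip_force: 12.0
turn [ 0.0004 -0.0034  0.0053]
shift cm [4.0871 0.122  7.7845] pos [ 0.6226 -0.1199  0.1985] w 0.02800811104319102 q [-0.3658  0.6519  1.4885 -0.0015  1.0044 -2.0511] f [-2.1973 -0.1957  1.3735] t 49.875
```

```bash
python3 -m crank '[[1.72,0,1.44,0,0,0,0.9],[1.31,0,1.82,0,0,0,0.9],[0.82,0,2.09,0,0,0,0.9],[0.28,0,2.2,0,0,0,0.9],[0,0,0,0,0,0,0.9]]';python3 -m crank '[[0,0,0.3,0,0,0,0.9],[0,0,0.2,0,0,0,0.9],[0,0,0,0,0,0,0.9]]'; python3 -c "
from h import *
go([.5816,-.1234,.1208-.051],np.pi/2+.110)"
```

```text
time: 50.5
position: [0.5834, -0.1247, 0.1225]
tool_rot: [-0.058, 0.998, 0.0, -0.001]
ft_force: [-1.3, -2.1, -1.5]
grip_width: 0.0277
grip_force: 12.0
time: 50.88
position: [0.5833, -0.1247, 0.1207]
tool_rot: [-0.058, 0.998, -0.001, 0.0]
ft_force: [-5.4, -1.1, 8.0]
grip_width: 0.0276
grip_force: 12.0
turn [-0.0011  0.      0.0063]
shift cm [ 0.154   0.1452 -0.0141] pos [ 0.5833 -0.1247  0.1207] w 0.027584014459059385 q [-0.3974  0.7252  1.632  -0.0013  0.7839 -2.0835] f [-5.3973 -1.1033  8.0265] t 50.875
```

```bash
python3 -m crank '[[0,0,0,0,0,0,0.6],[0,0,0,0,0,0,0.4],[0,0,-4,0,0,0,0.4],[0,0,-6,0,0,0,0.4],[3,4,-5,0,0,0,0.4]]';python3 -m crank '[[3,5,0,0,0,0,0.4],[3,5,0,0,0,0,0.4],[3,5,0,0,0,0,0.4],[0,0,0,0,0,0,0.4]]'; python3 - <<'E'
from h import *
s=cams.camera("scene")
f=s[160:310,235:445]
cv2.imwrite("pics/o.png",cv2.resize(f,None,fx=3.8,fy=3.8,interpolation=cv2.INTER_CUBIC)[:,:,::-1])
E
```

```text
time: 51.5
position: [0.5557, -0.094, 0.2655]
tool_rot: [-0.057, 0.998, -0.001, 0.003]
ft_force: [-0.3, -0.2, -0.2]
grip_width: 0.0519
grip_force: 0.0
time: 52.0
position: [0.4422, 0.0494, 0.2626]
tool_rot: [-0.06, 0.998, 0.001, -0.002]
ft_force: [-0.2, 0.1, -0.3]
grip_width: 0.0521
grip_force: 0.0
```

View pics/o.png

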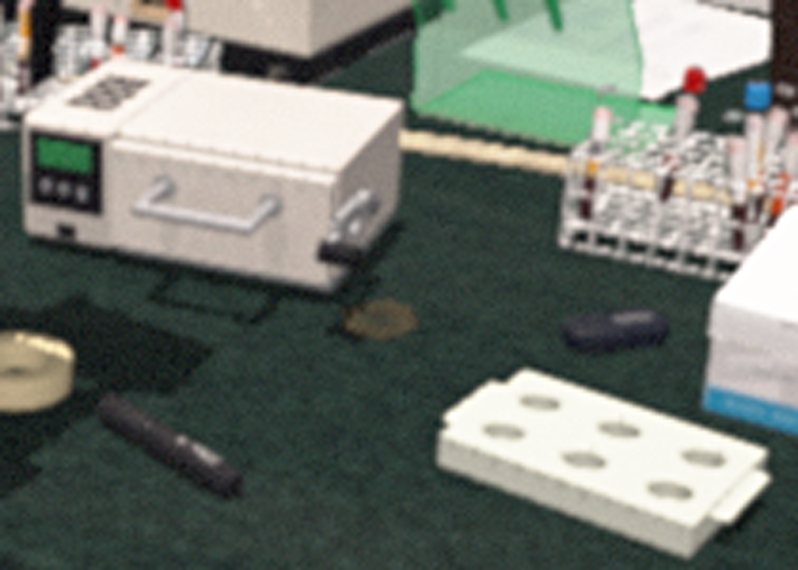

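The drawer is home and the hook is down, with its grip at (342,246) against (342,244) at the start. The stand is empty and the bystanders are in place. Handing in.

```bash
python3 -c "
from rig import ticket
print(ticket.hand_in())"
```

```text
the job is handed in; nothing more can be done
None
```

I handed the job in at about 52 s: all five vials stand upright in their own pockets, the drawer is fully home with the hook down over the stud, and the last picture shows the stand, tape, marker and fob still in place; no verdict came back.

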